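# Ease the spring clip off a shaker's platform stud

## Robot

A 7-joint arm with a two-finger parallel gripper is mounted at the origin on the work surface. World frame = base frame: x ahead of the robot, y to its left, z up, the work surface at z = 0. Lengths are in mm, angles in rad, forces in N, time in s.
With the tool pointing down it reaches from about 350 to 775 mm from the base axis. Payload 3.1 kg.
Tool frame: the origin (TCP) lies at the very end of the fingers, on their centre line; the grasp point (between the pads) lies 19 mm behind it; x points along the fingers, y is the direction in which the jaws open and shut, and the axes are right-handed (so a half turn about x gives the same grasp; the last joint's range is limited). The gripper opens to 85 mm and grips with 20 to 120 N. Pads are 22 mm wide; open, the fingers measure 114 mm over their backs; the gripper's body (76 mm by 85 mm) begins 54 mm behind the grasp point. The pads swing forward as they close: fully open they stand 13 mm farther back than shut.
Start: joints at [1.091, 0.311, 0.014, 1.512, -0.004, 1.319, -0.027], TCP at [233.205, -498.129, 231.304] pointing down, gripper open.
Joint ranges: [-2.7, 2.7], [-0.3, 1.91], [-1.27, 1.3], [0.12, 2.57], [-1.44, 4.58], [0.2, 2.03], [-3.05, 3.05]. Speed limits (rad/s): [2.79, 2.79, 3.14, 3.14, 3.14, 3.14, 3.14].

## Interface

Orientations are given as a 3x3 rotation matrix whose columns are the frame's x, y, z axes.
In Python, from station import arm gives the robot as it stands.
- The arm moves only by the tool move_arm, never from a script. Its argument "moves" is a list that holds one entry, the list of rows, each a list of 7 numbers: the opening, from -1 (shut) to 1 (fully open), then the shift along the tool's x, y, z in cm, then the turn, a rotation vector about the tool's x, y, z in rad. In form: [[[gripper, x, y, z, wx, wy, wz], ...]]. A call has exactly 8 rows; each row shifts and turns the pose as measured when the row begins, along the tool's axes as they then stand; what a row does not reach is not made up. A row lasts 1/8 s, in which the tool goes at most 62.5 mm and 10.7 degrees, less where a joint would pass 70% of its speed; a pose out of reach is approached as far as the arm can. A call is refused whole if a number of a shift passes 6.25 or a number of a turn 0.188, either way. A call with a gripper value outside its range is refused whole. The fingers move at their own pace and stop on an object; "newtons" is the grip in N (left out, the last holds). Time passes only in rows, so rows that do not move let the fingers close, or fill a call up. It gives the time, the measured TCP pose, the force and the opening at its end, in the units of the state.
- arm.get_obs(): the state, without advancing time (a new reading comes with each control period).
- arm.get_image(name): name is "side" or "top" or "wrist"; returns a dict with "frame" (400x640x3 uint8, blue, green, red), "fx", "fy", "cx", "cy" (pixels), "xyz" and "attitude" of the camera in the world; the wrist camera has in their place "hand_eye" (4x4, takes a point from camera to tool coordinates, whose origin is the TCP and whose axes are the tool frame's). Camera axes: x right, y down, z forward; pixel columns grow to the right and rows downward; lengths in mm; the calibration is good to about 2 mm. A picture is of the moment at which its call begins: read the wrist's pose just before it. There is no depth.
- arm.job_done(): hands the job in, once; it reports no verdict.
Trained networks look in the newest picture that a camera, given by its name, has taken for a name from the list of things; names that differ only in an ending like _2 or _b are one class to them, and where a whole thing is asked for, a point or a joint stands for the part that bears it (a point fixed in the world has none). Each returns a list of dicts, best first, with "score" (0 to 1); they miss things now and then, are a little off and sometimes report something else, mostly with a low value. They report only what shows in the picture. A call takes as long as a camera call. They do not tell look-alikes from the thing itself.
- arm.masks_of(camera, target): "region" (400x640 bool, what is visible of it).
- arm.landmark_of(camera, target): "at" ([x, y, z] in mm, in the coordinates of the camera as it stood for that picture, good to about 4 mm: a listed point, or the origin of a listed thing).
The state is a dict: "time": time; "qpos": joint angles; "joint_vel": joint speeds; "effort": joint torques, N m; "eef_pos": TCP position; "tool_rot": TCP orientation; "wrist_force": force on the tool from outside, world axes, zero at the start; "ft_torque": the same for the moment, N m; "finger_gap": opening from 0.0 (shut) to 1.0 (fully open).
Only numpy, scipy, OpenCV 4.12 (cv2) and the standard library are available. Lean on these libraries where they do the work, as an engineer would, in place of code of your own. Each camera call takes 0.05 s, during which the arm holds its last target. There are 200 camera calls.

## Task

The platform of the bench shaker has to come off for cleaning: lay the forked wedge on the platform and slide it in under the spring clip on the middle stud until the clip has been lifted right over the stud's round head; press the fork only lightly on the shaker, do not pull the clip off the stud with the gripper and do not let it fly. Put the freed clip in the steel tray and lay the fork down flat on the bench. Leave the tray and everything else standing where it is.

Things in the scene. Friction and masses are not known exactly. Their poses are not given: they have to be found in the camera images.
- shaker: White and blue bench shaker, fixed, on screw feet (origin 0 to 12 mm above the bench, below its centre), z up, -x towards its blue control front. Its dark flat platform, 240 x 240 mm, has its upper face 100 mm above the origin. Two wire flask clamps, 42 mm tall and 62 mm across, stand on the far half of the platform at (80, 78) and (80, -78) mm; the near half (-x) and the middle are clear.
- stud (a point): Point on the stud's axis level with the platform's upper face, at the platform's centre; axes as the shaker's. The upright steel stud has at its foot a collar 18.4 mm in diameter and 2.5 mm high, then a neck 12 mm in diameter, then a ball head 16 mm in diameter whose centre is 10.8 mm and top 18.8 mm above the platform.
- clip: Flat U-shaped steel spring clip snapped round the stud's neck under the head: 33 mm long (x -20 to 13), 34 mm wide, 4 mm thick, 30 g. Origin on its underside midway between its jaws: on the stud's axis while snapped on, when the underside lies level on the collar, 2.5 mm above the platform. Closed bow at x -20 to -14 mm, open end at +x; it may stand turned up to 0.15 rad from the shaker.
- clip_tab (a point): Top middle of the clip's upturned tab, 12 mm wide, 3 mm thick, at x = -10 mm, 17 mm above the clip's underside: the tab marks the clip's bow (-x) side, from which the fork goes in. The clip's two arms, 9.5 to 17 mm either side of its middle, spread against springs (ends turned up 1.6 mm); getting it over the head takes a lift of about 8 N. Gripped across the arms (34 mm) it closes up by 1.5 mm.
- fork: Forked steel wedge with an upright black grip, 180 g, 152 mm long, 29.5 mm wide; origin on its flat underside below the grip, +x towards the tips, z up. Black grip 64 mm long (x -42 to 22 mm), 20 mm wide (y), its top 37.5 mm above the underside. Two tines, each 3.5 mm wide, with a slot 22.5 mm wide between them from x = 42 mm to the tips at x = 110 mm.
- fork_tips (a point): Midway between the tines' tips, on the underside (x = 110 mm of the fork). The tines are 1.8 mm thick at the tips and rise evenly to 13.5 mm at x = 54 mm, the same behind; underside flat. Slid under the clip on the platform, the push is 4 to 10 N.
- fork_slot (a point): Bottom of the slot between the tines, on the underside (x = 42 mm of the fork). With the stud's axis 13 mm ahead of this point (x = 55 mm of the fork) the clip is off: it hops up and comes to lie on the tines and the stud's head, its underside about 15 mm above the platform, and stays there if the fork is let go. At 9 mm the slot's bottom meets the stud's collar.
- fork_grip (a point): Middle of the fork's black grip, where it is best gripped across its 20 mm width; 27 mm above the underside, at x = -2 mm of the fork; axes as the fork's.
- tray: Open steel tray, 160 mm (x) x 120 mm (y), 22 mm high, 3 mm walls and floor, 400 g; origin under its centre. The clip goes in here.
- screwdriver: Screwdriver with black handle, 170 mm long, lying beside the fork; leave alone.
- flask: Small stoppered glass flask, 44 mm in diameter, 83 mm high, standing in the shaker's left far clamp (+x, +y); leave alone.
- medium_bottle: Amber bottle 64 mm in diameter, 140 mm high; leave alone.
- dish_stack: Stack of three clear culture dishes, 93 mm in diameter, 38 mm high; leave alone.
- tube_rack: Blue tube rack 80 x 190 mm, about 63 mm high with its tubes; leave alone.
- pipette: White pipette lying on the bench, 260 mm long, 25 mm high; leave alone.
- pen: Marker pen lying on the bench, 138 mm long; leave alone.
Things that resemble listed ones, but are neither listed nor needed, are in the scene too. Leave any orange look-alike of the clip alone.

How it is judged:
By the outcome, as a careful person would: the job done as asked, in the order asked, and still so for the second after the job is handed in, with the robot touching nothing.
It also fails if it takes over 72 s, if anything falls off the work surface, if the arm or the gripper's body presses on something with over 40 N, if the wrist force passes 120 N, or if a joint passes its speed limit or range.

## Working session

There is one attempt and no reset: what is moved stays moved. The work goes in short steps, Python scripts to look and compute and a tool call to move; the robot and the scene stay as the last step left them, time stands still between calls to the robot, and variables do not carry over. Pictures are saved under pics/ and viewed, about 8 in all and at most 12, crops included, and the job is handed in when it is done.

Besides the shell and the picture viewer there is one more tool, called after "Call:" as name([rows], argument=value, ...), one row to a line, values as JSON. move_arm: Moves the arm, as the interface text tells. Its arguments: {"type":"object","properties":{"moves":{"type":"array"},"newtons":{"type":"number"}},"required":["moves"]}

```bash
ls; mkdir -p pics; cat > h.py <<'E'
from station import arm
import numpy as np, cv2
np.set_printoptions(precision=2,suppress=True)
def cam(n):
    o=arm.get_obs(); im=arm.get_image(n)
    T=np.eye(4)
    if 'hand_eye' in im:
        W=np.eye(4);W[:3,:3]=o['tool_rot'];W[:3,3]=o['eef_pos'];T=W@np.array(im['hand_eye'])
    else:
        T[:3,:3]=np.array(im['attitude']).reshape(3,3);T[:3,3]=im['xyz']
    return im,T
def proj(im,T,p):
    q=np.linalg.inv(T)@np.append(p,1);return np.array([im['fx']*q[0]/q[2]+im['cx'],im['fy']*q[1]/q[2]+im['cy']])
def ray(im,T,u,v,z):
    d=T[:3,:3]@np.array([(u-im['cx'])/im['fx'],(v-im['cy'])/im['fy'],1]);return T[:3,3]+d*(z-T[2,3])/d[2]
def lm(n,t,im,T,k=3):
    for r in arm.landmark_of(n,t)[:k]:
        p=T[:3,:3]@np.array(r['at'])+T[:3,3]; print(n,t,round(r['score'],2),p,'px',proj(im,T,p))
E
python3 - <<'E'
from h import *
o=arm.get_obs();print(o['eef_pos'],o['tool_rot'],o['finger_gap'])
ims=[]
for n in ['top','side']:
    im,T=cam(n);print(n,T,im['fx'],im['cx'],im['cy']);cv2.imwrite(f'pics/{n}0.png',im['frame'])
    for t in ['shaker','stud','clip','clip_tab','fork','fork_tips','fork_slot','fork_grip','tray','screwdriver','medium_bottle','flask','tube_rack']: lm(n,t,im,T)
E
```

```text
pics
[ 232.85 -497.47  230.22] [[-0.    0.42 -0.91]
 [ 0.   -0.91 -0.42]
 [-1.   -0.    0.  ]] 1.0038488480052499
top [[  -0.03   -0.99    0.15  367.86]
 [  -1.      0.02   -0.02  -18.78]
 [   0.02   -0.15   -0.99 1456.73]
 [   0.      0.      0.      1.  ]] 398.2576073603494 320.1363136001104 201.08136813108774
top shaker 0.97 [562.1  230.11   3.52] px [243.31 210.38]
top stud 0.68 [567.82 232.35 103.91] px [237.61 204.97]
top stud 0.53 [ 369.29 -459.56   -1.65] px [433.42 258.31]
top clip 0.64 [645.76 412.49   2.66] px [193.75 189.15]
top clip 0.61 [563.03 229.06 108.21] px [238.34 206.16]
top clip 0.16 [722.25 -66.38  -2.31] px [322.85 166.35]
top clip_tab 0.51 [554.3  231.36 116.74] px [237.18 208.39]
top clip_tab 0.5 [641.04 418.55  14.65] px [191.09 189.87]
top fork 0.54 [476.28 -44.53   0.93] px [318.82 231.89]
top fork 0.52 [721.79 -68.16  -1.63] px [323.33 166.42]
top fork_tips 0.71 [587.72 -50.04  -0.76] px [319.49 201.78]
top fork_tips 0.41 [ 688.54 -317.96   -0.52] px [390.07 173.49]
top fork_tips 0.39 [569.07 228.36 101.05] px [238.94 204.7 ]
top fork_slot 0.7 [522.88 -4
[... 1163 characters left out ...]
352.82 241.24]
side fork_tips 0.63 [589.88 -60.    -0.68] px [321.79 225.97]
side fork_slot 0.89 [519.68 -48.43   2.27] px [340.19 236.22]
side fork_slot 0.26 [724.96 -79.12   3.75] px [288.37 206.32]
side fork_grip 0.61 [473.67 -48.57  29.82] px [354.38 236.19]
side tray 0.6 [ 466.15 -334.31    4.31] px [390.52 183.84]
side screwdriver 0.64 [ 470.74 -140.75    3.99] px [367.03 221.13]
side medium_bottle 0.55 [722.6  -74.27   3.35] px [288.21 207.62]
side flask 0.73 [633.2  313.88 101.81] px [230.63 299.77]
side tube_rack 0.72 [807.29  99.61   0.25] px [235.04 235.8 ]
side tube_rack 0.6 [631.06 312.14 102.69] px [231.74 299.39]
side tube_rack 0.25 [ 463.94 -139.93    4.62] px [368.93 221.94]
```

```bash
python3 - <<'E'
import cv2
a=cv2.imread('pics/top0.png')[120:290,150:470]; cv2.imwrite('pics/v1.png',cv2.resize(a,None,fx=2.5,fy=2.5,interpolation=cv2.INTER_CUBIC))
a=cv2.imread('pics/side0.png')[150:400,160:440]; cv2.imwrite('pics/v2.png',cv2.resize(a,None,fx=2.4,fy=2.4,interpolation=cv2.INTER_CUBIC))
E
```

```text
(no output)
```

View pics/v1.png

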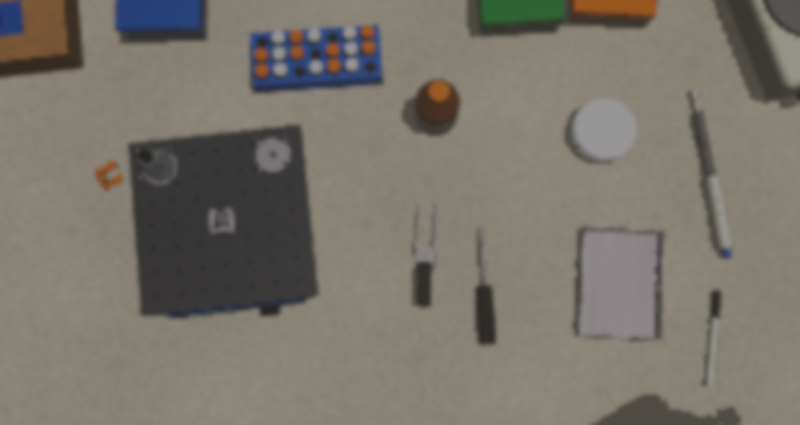

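View pics/v2.png

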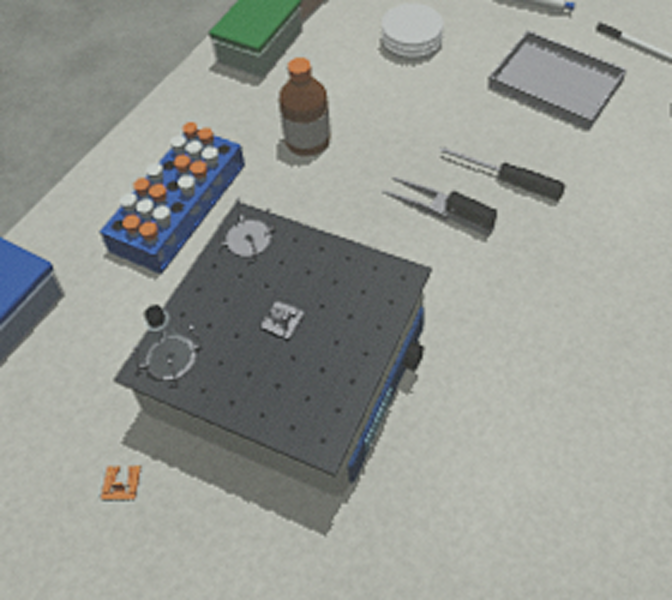

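Pictures 1 and 2 (full-image top pixels):
- **Fork:** forked tool with tines at (319, 202–240). The screwdriver beside it at (343, 234) looks similar, with a single shaft and a longer handle.
- **Clip:** steel clip on the platform at (238, 206). The orange look-alike is on the bench at (193, 190).
- **Tray:** at (397, 234).

I'll go above the fork first.

```bash
cat >> h.py <<'E'
from scipy.spatial.transform import Rotation as R
def down(yaw):  # tool pointing down, tool y = -(fork y) for a fork with given yaw
    y=np.array([np.sin(yaw),-np.cos(yaw),0]);x=np.array([0,0,-1.]);return np.c_[x,y,np.cross(x,y)]
def plan(p,Rt,n=8,g=1):
    o=arm.get_obs();P=np.array(o['eef_pos']);A=np.array(o['tool_rot']).reshape(3,3)
    w=R.from_matrix(A.T@Rt).as_rotvec();d=(np.array(p)-P)
    print('at',P,'d_world',d,'tool cm',A.T@d/10,'rotvec',w,'F',np.array(o['wrist_force']),'gap',o['finger_gap'],'t',o['time'])
    for i in range(n):
        B=A@R.from_rotvec(w*i/n).as_matrix()
        print([g]+[round(float(v),2) for v in B.T@d/n/10]+[round(float(v),3) for v in w/n])
E
python3 - <<'E'
from h import *
im=arm.get_image('wrist');print(np.array(im['hand_eye']),im['fx'])
plan([476,-46,200],down(-.05),11)
E
```

```text
[[   0.     -0.29    0.96 -144.15]
 [   1.      0.     -0.      0.05]
 [  -0.      0.96    0.29  -73.53]
 [   0.      0.      0.      1.  ]] 337.2528064877606
at [ 233.18 -498.13  231.3 ] d_world [242.82 452.13 -31.3 ] tool cm [  3.13 -30.65 -41.16] rotvec [ 0.49  0.   -0.  ] F [-0.09 -0.16 -0.37] gap 0.9983649173858957 t 1.45
[1, 0.28, -2.79, -3.74, 0.044, 0.0, -0.0]
[1, 0.28, -2.95, -3.61, 0.044, 0.0, -0.0]
[1, 0.28, -3.11, -3.48, 0.044, 0.0, -0.0]
[1, 0.28, -3.26, -3.34, 0.044, 0.0, -0.0]
[1, 0.28, -3.4, -3.19, 0.044, 0.0, -0.0]
[1, 0.28, -3.54, -3.04, 0.044, 0.0, -0.0]
[1, 0.28, -3.67, -2.88, 0.044, 0.0, -0.0]
[1, 0.28, -3.8, -2.71, 0.044, 0.0, -0.0]
[1, 0.28, -3.91, -2.54, 0.044, 0.0, -0.0]
[1, 0.28, -4.02, -2.36, 0.044, 0.0, -0.0]
[1, 0.28, -4.12, -2.18, 0.044, 0.0, -0.0]
```

Call:
move_arm([
  [[1,0.3,-2.8,-3.8,0.044,0,0],[1,0.3,-3.0,-3.7,0.044,0,0],[1,0.3,-3.2,-3.5,0.044,0,0],[1,0.3,-3.4,-3.4,0.044,0,0],[1,0.3,-3.5,-3.2,0.044,0,0],[1,0.3,-3.6,-3.1,0.044,0,0],[1,0.3,-3.7,-2.9,0.044,0,0],[1,0.3,-3.9,-2.7,0.044,0,0]],
])

```text
time: 2.45
eef_pos: [417.2, -159.6, 206.8]
tool_rot: [[0.003, 0.063, -0.998], [-0.006, -0.998, -0.063], [-1.0, 0.006, -0.003]]
wrist_force: [0.6, -0.1, 0.9]
finger_gap: 0.997
```

```bash
python3 - <<'E'
from h import *
plan([476,-46,200],down(-.05),5)
E
```

```text
at [ 417.15 -159.58  206.82] d_world [ 58.85 113.58  -6.82] tool cm [  0.63 -10.97  -6.58] rotvec [ 0.11 -0.   -0.01] F [ 0.63 -0.06  0.88] gap 0.99734425836192 t 2.45
[1, 0.13, -2.19, -1.32, 0.023, -0.001, -0.001]
[1, 0.13, -2.22, -1.27, 0.023, -0.001, -0.001]
[1, 0.13, -2.25, -1.22, 0.023, -0.001, -0.001]
[1, 0.13, -2.28, -1.17, 0.023, -0.001, -0.001]
[1, 0.13, -2.3, -1.11, 0.023, -0.001, -0.001]
```

Call:
move_arm([
  [[0.4,0.8,-2.2,-1.3,0.023,0,0],[0.4,0.8,-2.2,-1.3,0.023,0,0],[0.4,0.8,-2.3,-1.2,0.023,0,0],[0.4,0.8,-2.3,-1.2,0.023,0,0],[0.4,0.8,-2.3,-1.1,0.02,0,0],[0.4,0,0,0,0,0,0],[0.4,0,0,0,0,0,0],[0.4,0,0,0,0,0,0]],
])

```text
time: 3.45
eef_pos: [479.7, -39.2, 166.8]
tool_rot: [[0.007, -0.046, -0.999], [-0.007, -0.999, 0.046], [-1.0, 0.007, -0.007]]
wrist_force: [-0.4, -0.8, 0.2]
finger_gap: 0.697
```

```bash
python3 - <<'E'
from h import *
im,T=cam('wrist');cv2.imwrite('pics/w1.png',im['frame'])
for t in ['fork','fork_tips','fork_slot','fork_grip']: lm('wrist',t,im,T)
r=arm.masks_of('wrist','fork_grip')
for m in r[:2]:
    c=max(cv2.findContours(m['region'].astype('uint8'),0,1)[0],key=cv2.contourArea);print(m['score'],cv2.boundingRect(c),cv2.minAreaRect(c))
plan([476,-46,8],down(-.05),6)
E
```

```text
wrist fork 0.89 [477.45 -46.55   1.72] px [328.08 176.28]
wrist fork_tips 0.61 [591.5  -54.76   2.13] px [332.41  44.88]
wrist fork_slot 0.6 [520.92 -49.54   1.98] px [329.46 129.54]
wrist fork_slot 0.28 [ 469.4  -131.18    1.46] px [417.49 180.39]
wrist fork_grip 0.56 [479.57 -47.79  29.87] px [330.23 181.47]
0.94 (313, 46, 37, 183) ((331.0, 137.0), (182.0, 36.0), 90.0)
at [479.85 -38.43 166.67] d_world [  -3.85   -7.57 -158.67] tool cm [15.87  0.68  0.47] rotvec [ 0.   -0.01 -0.01] F [-0.12  1.26 -0.13] gap 0.7032588942922342 t 3.75
[1, 2.64, 0.11, 0.08, 0.001, -0.001, -0.001]
[1, 2.64, 0.12, 0.07, 0.001, -0.001, -0.001]
[1, 2.64, 0.12, 0.07, 0.001, -0.001, -0.001]
[1, 2.64, 0.12, 0.07, 0.001, -0.001, -0.001]
[1, 2.64, 0.12, 0.06, 0.001, -0.001, -0.001]
[1, 2.64, 0.13, 0.06, 0.001, -0.001, -0.001]
```

View pics/w1.png

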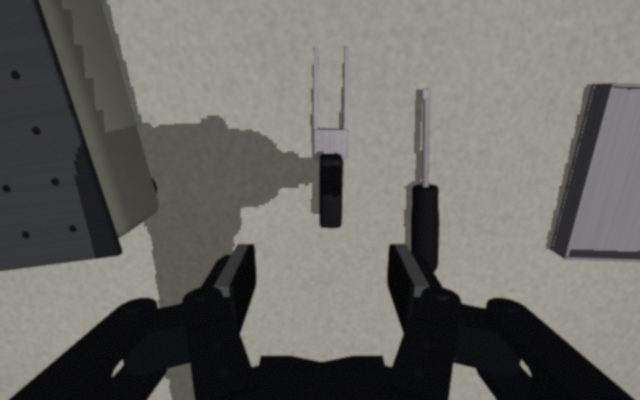

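Picture 3: the fork points straight up the image, with its grip at (331, 190) and tips at (316, 46) and (347, 46). The screwdriver is clear of it at (425, 200). I'll descend.

Call:
move_arm([
  [[0.2,2.2,0.2,0.0,0,-0.003,-0.003],[0.2,2.2,0.2,0.0,0,-0.003,-0.003],[0.2,2.2,0.2,0.0,0,-0.002,-0.002],[0.2,2.2,0.1,0,0,0,0],[0.2,2.2,0.1,0,0,0,0],[0.2,2.2,0.1,0,0,0,0],[0.2,1.9,0,0,0,0,0],[0.2,0,0,0,0,0,0]],
])

```text
time: 4.75
eef_pos: [481.9, -49.3, 12.8]
tool_rot: [[0.004, -0.047, -0.999], [0.001, -0.999, 0.047], [-1.0, -0.001, -0.004]]
wrist_force: [-0.0, -0.2, 0.5]
finger_gap: 0.597
```

```bash
python3 - <<'E'
from h import *
plan([478,-47.5,8.5],down(-.047),1)
E
```

```text
at [481.87 -49.29  12.79] d_world [-3.87  1.79 -4.29] tool cm [ 0.43 -0.16  0.4 ] rotvec [-0. -0.  0.] F [-0.   -0.25  0.51] gap 0.5966913642630092 t 4.75
[1, 0.43, -0.16, 0.4, -0.0, -0.004, 0.001]
```

Call:
move_arm([
  [[0.2,0.4,-0.1,0.4,0,-0.004,0],[-0.2,0,0,0,0,0,0],[-1,0,0,0,0,0,0],[-1,0,0,0,0,0,0],[-1,0,0,0,0,0,0],[-1,0,0,0,0,0,0],[-1,0,0,0,0,0,0],[-1,0,0,0,0,0,0]],
], newtons=60)

```text
time: 5.75
eef_pos: [479.2, -48.3, 10.7]
tool_rot: [[0.003, -0.047, -0.999], [0.001, -0.999, 0.047], [-1.0, -0.001, -0.003]]
wrist_force: [0.3, 0.0, -1.8]
finger_gap: 0.22
```

```bash
python3 - <<'E'
from h import *
plan([440,215,200],down(.07),8)
E
```

```text
at [479.17 -48.27  10.74] d_world [-39.17 263.27 189.26] tool cm [-18.92 -26.13   5.09] rotvec [-0.12 -0.    0.  ] F [ 0.29  0.04 -1.81] gap 0.22045963429724727 t 5.75
[1, -2.37, -3.27, 0.64, -0.015, -0.0, 0.0]
[1, -2.37, -3.27, 0.59, -0.015, -0.0, 0.0]
[1, -2.37, -3.28, 0.54, -0.015, -0.0, 0.0]
[1, -2.37, -3.29, 0.5, -0.015, -0.0, 0.0]
[1, -2.37, -3.3, 0.45, -0.015, -0.0, 0.0]
[1, -2.37, -3.3, 0.4, -0.015, -0.0, 0.0]
[1, -2.37, -3.31, 0.35, -0.015, -0.0, 0.0]
[1, -2.37, -3.31, 0.31, -0.015, -0.0, 0.0]
```

Call:
move_arm([
  [[-1,-4,-0.5,0.5,-0.015,0,0],[-1,-5,-1.5,0.5,-0.015,0,0],[-1,-5,-2.5,0.5,-0.015,0,0],[-1,-2.5,-4.3,0.5,-0.015,0,0],[-1,-1,-4.4,0.5,-0.015,0,0],[-1,-0.5,-4.4,0.4,-0.015,0,0],[-1,-0.5,-4.4,0.4,-0.015,0,0],[-1,0,-4,0.4,-0.015,0,0]],
])

```text
time: 6.75
eef_pos: [436.6, 214.3, 201.2]
tool_rot: [[0.004, 0.065, -0.998], [0.0, -0.998, -0.065], [-1.0, -0.0, -0.004]]
wrist_force: [0.9, 0.0, -2.1]
finger_gap: 0.224
```

```bash
python3 - <<'E'
from h import *
im,T=cam('wrist');cv2.imwrite('pics/w2.png',im['frame'])
for t in ['stud','clip','clip_tab','shaker','fork','fork_tips','fork_slot','fork_grip']: lm('wrist',t,im,T)
cv2.imwrite('pics/w2.png',im['frame'])
plan([440,215,200],down(.07),1)
E
```

```text
wrist stud 0.73 [562.84 225.66 107.59] px [316.54   3.73]
wrist clip 0.85 [560.58 228.72 105.29] px [311.59   8.24]
wrist clip 0.41 [551.64 225.91 120.86] px [314.66  18.92]
wrist clip_tab 0.74 [550.73 226.96 121.22] px [312.82  20.33]
wrist shaker 0.62 [564.28 228.47   5.11] px [315.21  29.87]
wrist fork 0.6 [436.45 213.18 195.35] px [323.55 248.96]
wrist fork_grip 0.71 [436.01 215.43 219.46] px [318.45 275.  ]
at [437.25 211.04 200.51] d_world [ 2.75  3.96 -0.51] tool cm [ 0.05 -0.38 -0.3 ] rotvec [-0.01 -0.   -0.  ] F [-0.15 -0.08 -1.94] gap 0.22002852299864797 t 7.2
[1, 0.05, -0.38, -0.3, -0.009, -0.002, -0.001]
```

View pics/w2.png

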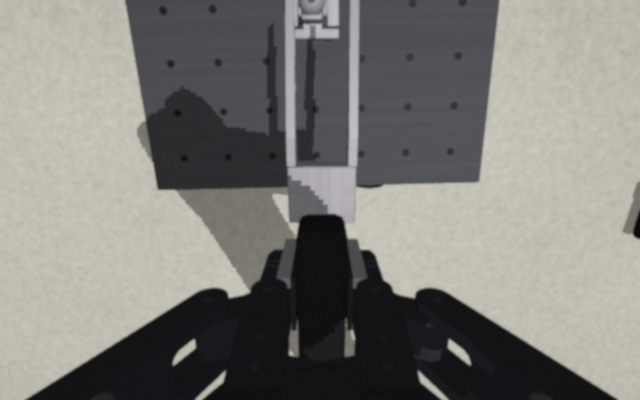

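Picture 4: the fork is held square. The clip and its tab are at (315, 15) at the image's top edge, and the platform front edge runs from (160, 188) to (480, 181). I'll move forward for a full view of the clip between the tines.

Call:
move_arm([
  [[-1,0,-0.4,-1.2,-0.005,-0.002,0],[-1,0,-0.4,-1.2,-0.005,0,0],[-1,0,-0.1,-1.2,-0.005,0,0],[-1,0,0,-1.1,-0.005,0,0],[-1,0,0,0,0,0,0],[-1,0,0,0,0,0,0],[-1,0,0,0,0,0,0],[-1,0,0,0,0,0,0]],
])

```text
time: 8.2
eef_pos: [487.8, 222.3, 200.0]
tool_rot: [[-0.001, 0.079, -0.997], [-0.002, -0.997, -0.079], [-1.0, 0.002, 0.001]]
wrist_force: [0.8, -0.7, -1.6]
finger_gap: 0.225
```

```bash
python3 - <<'E'
from h import *
im,T=cam('wrist')
for t in ['stud','clip','clip_tab','shaker','fork','fork_tips','fork_slot','fork_grip']: lm('wrist',t,im,T,1)
cv2.imwrite('pics/w3f.png',im['frame'])
cv2.imwrite('pics/w3.png',cv2.resize(im['frame'][0:180,220:420],None,fx=3.3,fy=3.3,interpolation=cv2.INTER_CUBIC))
plan([440,220,200],down(.07),1); print(arm.get_obs()['tool_rot'])
im,T=cam('side')
for t in ['stud','clip','clip_tab','fork','fork_tips','fork_slot','fork_grip']: lm('side',t,im,T,1)
E
```

```text
wrist stud 0.76 [562.67 229.18 107.92] px [319.8   88.78]
wrist clip 0.7 [558.29 227.12 104.39] px [322.32  95.76]
wrist clip_tab 0.64 [552.73 223.98 119.01] px [326.56 105.4 ]
wrist shaker 0.67 [561.12 228.4    6.18] px [320.88  91.23]
wrist fork 0.67 [485.51 224.4  191.88] px [316.67 250.48]
wrist fork_tips 0.19 [562.92 228.8  105.56] px [320.41  88.46]
wrist fork_slot 0.79 [529.92 225.11 189.15] px [322.37 161.63]
wrist fork_grip 0.88 [489.42 223.92 218.62] px [317.71 271.03]
at [488.19 222.31 199.94] d_world [-48.19  -2.31   0.06] tool cm [-0.   -0.15  4.82] rotvec [ 0.01  0.   -0.  ] F [ 0.76  0.51 -1.58] gap 0.22489847038403124 t 8.65
[1, -0.0, -0.15, 4.82, 0.009, 0.001, -0.001]
[[-0.    0.08 -1.  ]
 [-0.   -1.   -0.08]
 [-1.    0.    0.  ]]
side stud 0.71 [559.95 225.89 102.83] px [276.83 283.39]
side clip 0.51 [565.42 227.68 105.75] px [274.42 282.42]
side clip_tab 0.55 [642.14 416.89  17.  ] px [207.47 350.52]
side fork 0.68 [487.76 222.73 191.52] px [301.04 274.75]
side fork_slot 0.74 [532.92 228.45 189.76] px [282.47 269.  ]
side fork_grip 0.94 [485.52 220.54 216.09] px [301.86 268.27]
```

View pics/w3.png

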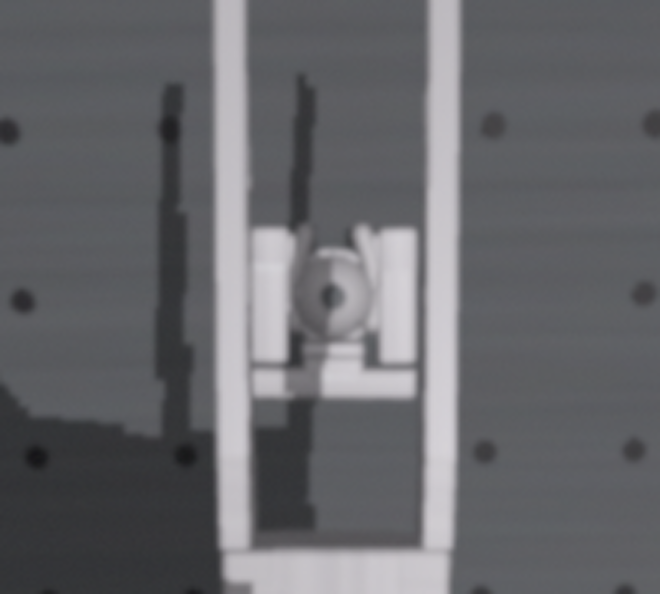

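Picture 5: the clip's edges are parallel to the tines and it sits centred between them. The stud is at about full-image (321, 89), and clip yaw is close to tool yaw. I'll retreat along the fork axis, then go down to just above the platform.

Call:
move_arm([
  [[-1,0,0,1.75,0,0,0],[-1,0,0,1.75,0,0,0],[-1,0,0,1.75,0,0,0],[-1,1,0,1.75,0,0,0],[-1,1.9,0,0,0,0,0],[-1,1.9,0,0,0,0,0],[-1,1.9,0,0,0,0,0],[-1,0,0,0,0,0,0]],
])

```text
time: 10.05
eef_pos: [417.0, 217.3, 132.5]
tool_rot: [[0.003, 0.079, -0.997], [-0.0, -0.997, -0.079], [-1.0, 0.001, -0.003]]
wrist_force: [-0.1, 0.2, -2.3]
finger_gap: 0.223
```

```bash
python3 - <<'E'
from h import *
im,T=cam('wrist');print(im['cx'],im['cy'])
im0=cv2.imread('pics/w3f.png')
# earlier picture pose
T0=np.eye(4);A=np.array([[-0.001,0.079,-0.997],[-0.002,-0.997,-0.079],[-1,0.002,0.001]]);T0[:3,:3]=A;T0[:3,3]=[488.0,222.3,200]
T0=T0@np.array(im['hand_eye'])
s=ray(im,T0,321.2,89.4,124);print('stud',s,'rel tool',A.T@(s-[488,222.3,200]))
print('slot root top rel tool',A.T@(ray(im,T0,322.,166,202.8)-[488,222.3,200]))
for t in ['stud','clip','clip_tab','fork','fork_tips','fork_slot']: lm('wrist',t,im,T,1)
cv2.imwrite('pics/w4.png',cv2.resize(im['frame'][0:240,200:440],None,fx=2.5,fy=2.5,interpolation=cv2.INTER_CUBIC))
plan([425,218,118],down(.08),1); print(arm.get_obs()['tool_rot'])
im,T=cam('side')
for t in ['stud','clip','clip_tab','fork','fork_tips','fork_slot','fork_grip']: lm('side',t,im,T,1)
E
```

```text
321.29771461625637 193.77162496993924
stud [562.41 228.17 124.  ] rel tool [ 75.91  -0.12 -74.73]
slot root top rel tool [ -2.85   0.34 -43.06]
wrist stud 0.39 [418.08 217.51 148.74] px [320.83 269.27]
wrist fork 0.82 [415.05 219.19 124.55] px [317.07 249.98]
wrist fork_slot 0.76 [458.28 219.82 121.5 ] px [322.79 163.23]
at [418.72 218.3  134.39] d_world [  6.28  -0.3  -16.39] tool cm [ 1.64  0.08 -0.61] rotvec [-0.   -0.01  0.  ] F [ 0.02 -0.44 -2.17] gap 0.22115766145665036 t 10.4
[1, 1.64, 0.08, -0.61, -0.001, -0.008, 0.001]
[[ 0.01  0.08 -1.  ]
 [ 0.   -1.   -0.08]
 [-1.   -0.   -0.01]]
side stud 0.92 [561.78 225.17 105.63] px [276.24 282.26]
side clip 0.47 [567.04 228.03 107.02] px [273.74 281.98]
side clip_tab 0.64 [638.84 415.21  16.9 ] px [209.02 350.56]
side fork 0.68 [419.02 217.33 124.27] px [329.56 300.9 ]
side fork_tips 0.7 [528.96 222.18 122.81] px [287.75 283.15]
side fork_slot 0.6 [457.78 222.52 121.83] px [313.73 296.09]
side fork_grip 0.77 [412.93 215.74 150.58] px [332.36 295.74]
```

View pics/w4.png

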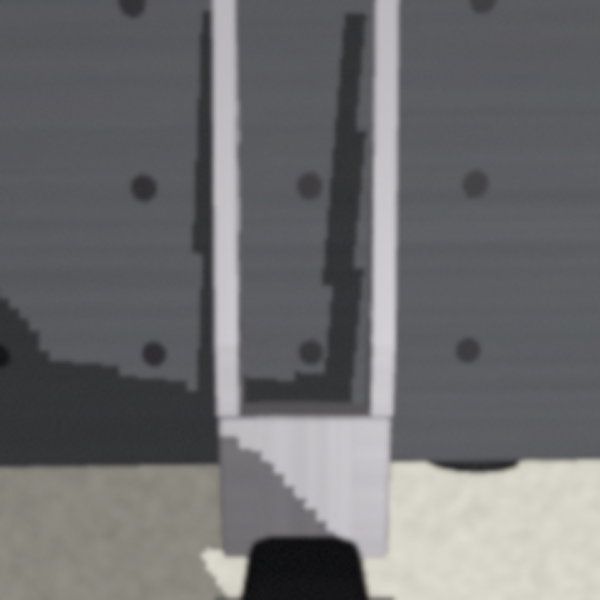

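Picture 6: the fork is above the platform, and the clip is out of view ahead. From picture 5 the stud is at (562.4, 228.2). I'll descend in small steps with force checks.

Call:
move_arm([
  [[-1,0.5,0.1,0,0,-0.004,0],[-1,0.4,0,0,0,0,0],[-1,0,0,0,0,0,0],[-1,0,0,0,0,0,0],[-1,0,0,0,0,0,0],[-1,0,0,0,0,0,0],[-1,0,0,0,0,0,0],[-1,0,0,0,0,0,0]],
])

```text
time: 11.8
eef_pos: [418.3, 216.9, 123.9]
tool_rot: [[0.002, 0.079, -0.997], [0.001, -0.997, -0.079], [-1.0, -0.001, -0.002]]
wrist_force: [-0.3, 0.0, -2.1]
finger_gap: 0.225
```

```bash
cat >> h.py <<'E'
def avg(n=6):
    P=[];F=[];A=[];M=[]
    for i in range(n):
        o=arm.get_obs();P.append(o['eef_pos']);F.append(o['wrist_force']);M.append(o['ft_torque']);A.append(np.array(o['tool_rot']).reshape(3,3))
        arm.get_image('side')
    P=np.array(P);print('P',P.mean(0),'sd',P.std(0),'F',np.mean(F,0),'sd',np.std(F,0),'M',np.mean(M,0),'t',o['time'],'gap',o['finger_gap'])
    print(R.from_matrix(np.array(A)).mean().as_matrix())
    return P.mean(0),np.mean(A,0),np.mean(F,0)
E
python3 - <<'E'
from h import *
P,A,F=avg()
print('stud in tool',A.T@(np.array([562.4,228.2,105])-P))
E
```

```text
P [418.27 216.9  123.9 ] sd [0.02 0.02 0.02] F [-0.16 -0.08 -2.08] sd [0.77 0.15 0.35] M [ 0.01 -0.01  0.01] t 12.05 gap 0.2189408381446899
[[ 0.    0.08 -1.  ]
 [ 0.   -1.   -0.08]
 [-1.   -0.   -0.  ]]
stud in tool [  19.15    0.1  -144.54]
```

Call:
move_arm([
  [[-1,0.2,0,0,0,0,0],[-1,0.15,0,0,0,0,0],[-1,0.1,0,0,0,0,0],[-1,0,0,0,0,0,0],[-1,0,0,0,0,0,0],[-1,0,0,0,0,0,0],[-1,0,0,0,0,0,0],[-1,0,0,0,0,0,0]],
])

```text
time: 13.1
eef_pos: [418.2, 216.9, 119.0]
tool_rot: [[0.001, 0.079, -0.997], [0.001, -0.997, -0.079], [-1.0, -0.001, -0.002]]
wrist_force: [-0.6, -0.2, -1.8]
finger_gap: 0.221
```

```bash
python3 - <<'E'
from h import *
P,A,F=avg(3)
im,T=cam('side')
for t in ['stud','clip','fork','fork_tips','fork_slot']: lm('side',t,im,T,1)
E
```

```text
P [418.23 216.88 118.99] sd [0.01 0.01 0.  ] F [ 0.   -0.2  -2.19] sd [0.47 0.16 0.27] M [-0.02  0.04  0.  ] t 13.2 gap 0.22394110241687465
[[ 0.    0.08 -1.  ]
 [ 0.   -1.   -0.08]
 [-1.   -0.   -0.  ]]
side stud 0.72 [563.25 222.44 105.25] px [276.37 281.23]
side clip 0.7 [642.85 405.9   -0.24] px [211.9  349.14]
side fork 0.57 [417.24 218.18 108.74] px [330.04 304.79]
side fork_tips 0.73 [529.02 220.4  109.74] px [288.54 285.4 ]
side fork_slot 0.77 [458.38 221.4  109.97] px [313.87 298.11]
```

Call:
move_arm([
  [[-1,0.1,0,0,0,0,0],[-1,0,0,0,0,0,0],[-1,0.05,0,0,0,0,0],[-1,0,0,0,0,0,0],[-1,0.05,0,0,0,0,0],[-1,0,0,0,0,0,0],[-1,0,0,0,0,0,0],[-1,0,0,0,0,0,0]],
])

```text
time: 14.55
eef_pos: [418.2, 216.8, 116.8]
tool_rot: [[0.001, 0.079, -0.997], [0.001, -0.997, -0.079], [-1.0, -0.001, -0.001]]
wrist_force: [0.6, 0.4, -2.2]
finger_gap: 0.22
```

```bash
python3 - <<'E'
from h import *
P,A,F=avg(2)
E
```

```text
P [418.21 216.86 116.79] sd [0.   0.01 0.01] F [-0.    0.22 -2.44] sd [0.65 0.14 0.19] M [ 0.04 -0.03  0.04] t 14.6 gap 0.22103736260438853
[[ 0.    0.08 -1.  ]
 [ 0.   -1.   -0.08]
 [-1.   -0.   -0.  ]]
```

Call:
move_arm([
  [[-1,0.1,0,0,0,0,0],[-1,0,0,0,0,0,0],[-1,0.05,0,0,0,0,0],[-1,0,0,0,0,0,0],[-1,0.05,0,0,0,0,0],[-1,0,0,0,0,0,0],[-1,0.05,0,0,0,0,0],[-1,0,0,0,0,0,0]],
])

```text
time: 15.65
eef_pos: [418.2, 216.9, 114.1]
tool_rot: [[0.001, 0.079, -0.997], [0.001, -0.997, -0.079], [-1.0, -0.001, -0.001]]
wrist_force: [-0.4, -0.2, -2.8]
finger_gap: 0.223
```

```bash
python3 - <<'E'
from h import *
P,A,F=avg(2)
E
```

```text
P [418.23 216.87 114.12] sd [0.01 0.01 0.01] F [-0.57 -0.06 -2.63] sd [0.21 0.18 0.19] M [-0.01  0.03  0.01] t 15.7 gap 0.21986761354135362
[[ 0.    0.08 -1.  ]
 [ 0.   -1.   -0.08]
 [-1.   -0.   -0.  ]]
```

Call:
move_arm([
  [[-1,0.05,0,0,0,0,0],[-1,0,0,0,0,0,0],[-1,0.05,0,0,0,0,0],[-1,0,0,0,0,0,0],[-1,0.05,0,0,0,0,0],[-1,0,0,0,0,0,0],[-1,0,0,0,0,0,0],[-1,0,0,0,0,0,0]],
])

```text
time: 16.75
eef_pos: [418.7, 217.2, 113.5]
tool_rot: [[0.003, 0.079, -0.997], [0.001, -0.997, -0.079], [-1.0, -0.001, -0.003]]
wrist_force: [-0.5, 0.2, -0.3]
finger_gap: 0.22
```

```bash
python3 - <<'E'
from h import *
P,A,F=avg(2)
E
```

```text
P [418.68 217.17 113.44] sd [0.01 0.01 0.01] F [-0.69 -0.   -0.07] sd [0.23 0.21 0.23] M [-0.03  0.06 -0.07] t 16.8 gap 0.2238881016190803
[[ 0.    0.08 -1.  ]
 [ 0.   -1.   -0.08]
 [-1.   -0.   -0.  ]]
```

Contact is at TCP z 113.4, with Fz changing by about 2.4 N, so the fork is resting lightly on the platform. Now I'll slide it forward.

Call:
move_arm([
  [[-1,0,0,-0.5,0,-0.003,0],[-1,0,0,-0.5,0,0,0],[-1,0.02,0,-0.5,0,0,0],[-1,0,0,-0.4,0,0,0],[-1,0.02,0,-0.4,0,0,0],[-1,0,0,0,0,0,0],[-1,0,0,0,0,0,0],[-1,0,0,0,0,0,0]],
])

```text
time: 17.85
eef_pos: [444.1, 219.7, 113.5]
tool_rot: [[0.001, 0.079, -0.997], [0.002, -0.997, -0.079], [-1.0, -0.002, -0.001]]
wrist_force: [0.3, -0.1, 0.3]
finger_gap: 0.221
```

```bash
python3 - <<'E'
from h import *
P,A,F=avg(2)
print('stud in tool',A.T@(np.array([562.4,228.2,102.8])-P),'F tool',A.T@F)
E
```

```text
P [444.07 219.74 113.48] sd [0.01 0.   0.  ] F [0.34 0.21 0.18] sd [0.01 0.3  0.13] M [-0.02 -0.06  0.01] t 17.9 gap 0.22450088121346556
[[ 0.    0.08 -1.  ]
 [ 0.   -1.   -0.08]
 [-1.   -0.   -0.  ]]
stud in tool [  10.82    0.92 -118.61] F tool [-0.18 -0.18 -0.35]
```

```bash
python3 - <<'E'
from h import *
im,T=cam('wrist');a=im['frame'][0:200,220:420]
im2,T2=cam('side');b=im2['frame'][240:320,240:340]
a=cv2.resize(a,(500,500),interpolation=cv2.INTER_CUBIC);b=cv2.resize(b,None,fx=3,fy=3,interpolation=cv2.INTER_CUBIC)
c=np.zeros((500,800,3),'uint8');c[:,:500]=a;c[:b.shape[0],500:]=b
cv2.imwrite('pics/w5.png',c)
E
```

```text
(no output)
```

View pics/w5.png

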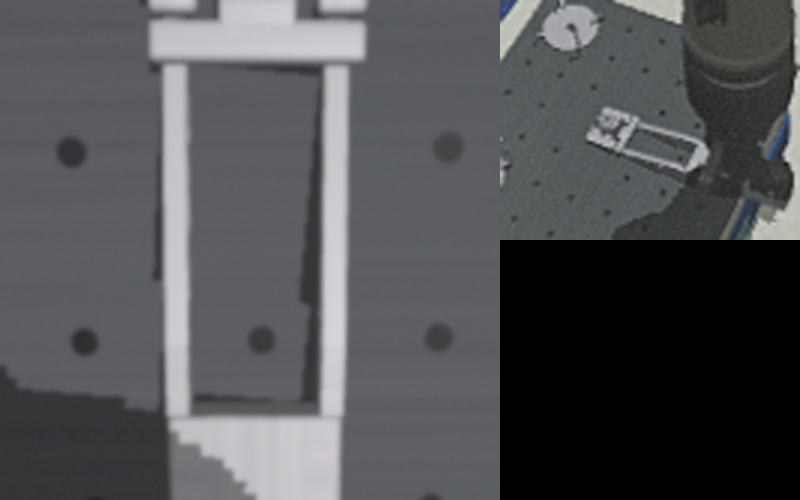

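Picture 7: both tine tips are under the clip's bow, bow spanning px 149–365 against tines 163–349, about 0.5 mm off centre. I'll continue with a small lateral correction.

Call:
move_arm([
  [[-1,0,0.05,-0.3,0,0,0],[-1,0.02,0,-0.3,0,0,0],[-1,0,0,-0.3,0,0,0],[-1,0.02,0,-0.3,0,0,0],[-1,0,0,-0.3,0,0,0],[-1,0.02,0,-0.3,0,0,0],[-1,0,0,-0.3,0,0,0],[-1,0,0,0,0,0,0]],
])

```text
time: 19.05
eef_pos: [461.3, 221.6, 113.8]
tool_rot: [[-0.008, 0.081, -0.997], [-0.001, -0.997, -0.081], [-1.0, 0.0, 0.008]]
wrist_force: [-1.9, -1.1, 2.5]
finger_gap: 0.224
```

```bash
cat > st.py <<'E'
from h import *
P,A,F=avg(2)
print('stud in tool',A.T@(np.array([562.4,228.2,102.8])-P),'F tool',A.T@F)
E
python3 st.py
```

```text
P [461.35 221.63 113.82] sd [0.01 0.01 0.02] F [-2.63 -0.89  3.05] sd [0.75 0.18 0.55] M [-0.08  0.09 -0.03] t 19.1 gap 0.2220772612431053
[[-0.01  0.08 -1.  ]
 [-0.   -1.   -0.08]
 [-1.   -0.    0.01]]
stud in tool [  10.23    1.64 -101.33] F tool [-3.02  0.67  2.71]
```

Call:
move_arm([
  [[-1,0,0.05,-0.35,0.002,0.004,0],[-1,0,0.05,-0.35,0,0.004,0],[-1,0,0.02,-0.35,0,0,0],[-1,0,0,-0.35,0,0,0],[-1,0,0,-0.35,0,0,0],[-1,0,0,-0.35,0,0,0],[-1,0,0,-0.35,0,0,0],[-1,0,0,0,0,0,0]],
])

```text
time: 20.15
eef_pos: [481.5, 224.1, 114.0]
tool_rot: [[-0.008, 0.082, -0.997], [-0.0, -0.997, -0.082], [-1.0, -0.0, 0.008]]
wrist_force: [-1.8, -0.5, 2.7]
finger_gap: 0.22
```

```bash
python3 st.py
```

```text
P [481.52 224.1  114.02] sd [0.02 0.01 0.  ] F [-1.45 -0.17  2.13] sd [0.3  0.32 0.61] M [ 0.04 -0.22  0.02] t 20.2 gap 0.2203781411015532
[[-0.01  0.08 -1.  ]
 [-0.   -1.   -0.08]
 [-1.   -0.    0.01]]
stud in tool [ 10.54   2.55 -81.03] F tool [-2.11  0.05  1.48]
```

```bash
cat > look.py <<'E'
import sys
from h import *
im,T=cam('wrist');a=im['frame'][0:200,220:420]
im2,T2=cam('side');b=im2['frame'][250:310,240:320]
a=cv2.resize(a,(550,550),interpolation=cv2.INTER_CUBIC);b=cv2.resize(b,(240,180),interpolation=cv2.INTER_CUBIC)
c=np.zeros((550,800,3),'uint8');c[:,:550]=a;c[:180,555:795]=b
cv2.imwrite('pics/%s.png'%sys.argv[1],c)
for t in ['stud','clip','clip_tab','fork_tips']: lm('wrist',t,im,T,1)
E
python3 look.py w6
```

```text
wrist stud 0.87 [559.87 228.03 108.89] px [327.29  79.04]
wrist clip 0.31 [553.41 224.16 126.82] px [336.86  96.92]
wrist clip_tab 0.55 [558.36 226.68 127.52] px [331.4   82.36]
```

View pics/w6.png

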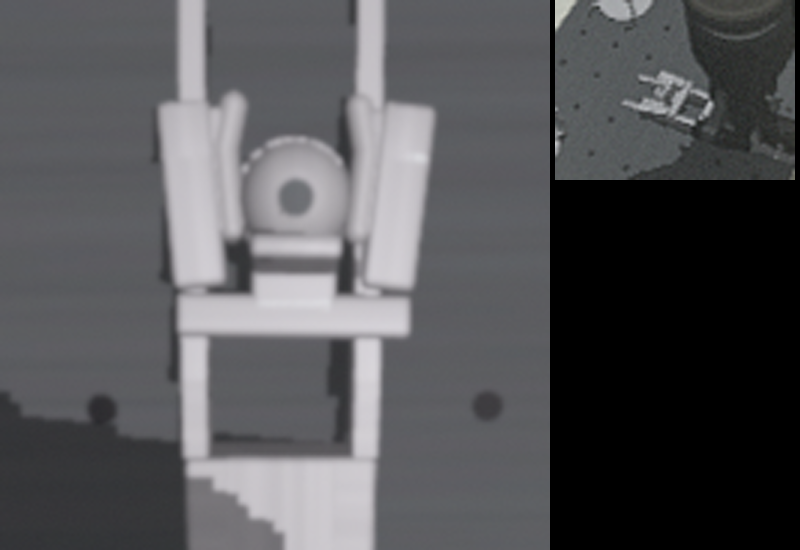

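Picture 8: the clip is lifted and its arms are spread round the head. The stud (296) sits about 2 mm right of the slot's middle (282), so I'll shift right before pushing on.

Call:
move_arm([
  [[-1,0,0.1,0,0.003,0.003,0],[-1,0,0.1,0,0.002,0.003,0],[-1,0,0.1,0,0,0,0],[-1,0,0,0,0,0,0],[-1,0,0,0,0,0,0],[-1,0,0,0,0,0,0],[-1,0,0,0,0,0,0],[-1,0,0,0,0,0,0]],
])

```text
time: 21.55
eef_pos: [480.4, 221.3, 113.7]
tool_rot: [[-0.004, 0.078, -0.997], [0.0, -0.997, -0.078], [-1.0, -0.0, 0.004]]
wrist_force: [1.3, 0.5, 0.4]
finger_gap: 0.221
```

```bash
python3 st.py
```

```text
P [480.45 221.26 113.73] sd [0.02 0.01 0.02] F [0.86 0.31 0.32] sd [0.41 0.14 0.04] M [ 0.15 -0.35  0.06] t 21.6 gap 0.22030506914027906
[[-0.    0.08 -1.  ]
 [ 0.   -1.   -0.08]
 [-1.   -0.    0.  ]]
stud in tool [ 10.61  -0.54 -82.28] F tool [-0.32 -0.25 -0.88]
```

Call:
move_arm([
  [[-1,0,0,-0.3,0,0.002,0],[-1,0,0,-0.3,0,0.001,0],[-1,0,0,-0.3,0,0.001,0],[-1,0,0.01,-0.3,0,0.001,0],[-1,0,0.01,-0.3,0,0.001,0],[-1,0,0.01,-0.3,0,0,0],[-1,0,0,0,0,0,0],[-1,0,0,0,0,0,0]],
])

```text
time: 22.65
eef_pos: [498.5, 221.9, 113.5]
tool_rot: [[-0.0, 0.077, -0.997], [-0.001, -0.997, -0.077], [-1.0, 0.001, 0.001]]
wrist_force: [-1.1, -1.1, 2.3]
finger_gap: 0.222
```

```bash
python3 st.py
```

```text
P [498.48 221.87 113.48] sd [0.01 0.02 0.  ] F [-0.51 -0.11  2.2 ] sd [0.62 0.95 0.15] M [0.01 0.02 0.01] t 22.7 gap 0.22300508609917924
[[-0.    0.08 -1.  ]
 [-0.   -1.   -0.08]
 [-1.    0.    0.  ]]
stud in tool [ 10.65  -1.38 -64.22] F tool [-2.2   0.07  0.52]
```

Call:
move_arm([
  [[-1,0,-0.1,0,-0.002,0,0],[-1,0,-0.06,0,0,0,0],[-1,0,0,-0.15,0,0,0],[-1,0,0,-0.15,0,0,0],[-1,0,0,-0.15,0,0,0],[-1,0,0,-0.15,0,0,0],[-1,0,0,0,0,0,0],[-1,0,0,0,0,0,0]],
])

```text
time: 23.75
eef_pos: [504.6, 223.8, 113.5]
tool_rot: [[-0.001, 0.079, -0.997], [-0.001, -0.997, -0.079], [-1.0, 0.001, 0.001]]
wrist_force: [-1.3, -0.1, 2.8]
finger_gap: 0.228
```

```bash
python3 st.py; python3 look.py w7
```

```text
P [504.58 223.76 113.49] sd [0.01 0.01 0.01] F [-1.18 -0.25  2.65] sd [0.12 0.18 0.17] M [0.03 0.02 0.  ] t 23.8 gap 0.22528941839939323
[[-0.    0.08 -1.  ]
 [-0.   -1.   -0.08]
 [-1.    0.    0.  ]]
stud in tool [ 10.65   0.14 -58.  ] F tool [-2.65  0.16  1.2 ]
wrist stud 0.76 [562.51 228.59 105.  ] px [320.63 127.44]
wrist clip 0.96 [562.09 231.67 117.8 ] px [313.01 131.1 ]
wrist clip_tab 0.62 [550.48 226.24 131.6 ] px [324.18 167.02]
wrist fork_tips 0.75 [566.1  227.13   6.84] px [323.24 108.56]
```

View pics/w7.png

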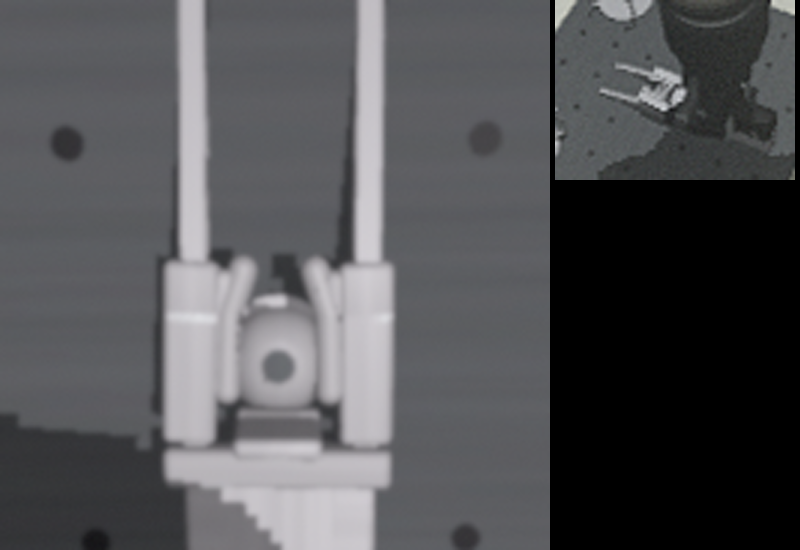

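Picture 9: the clip is high on the head at (278, 370), arms parallel and centred. There are 2–3 mm left to push.

Call:
move_arm([
  [[-1,0,0,-0.1,0,0,0],[-1,0,0,-0.1,0,0,0],[-1,0,0,-0.1,0,0,0],[-1,0,0,0,0,0,0],[-1,0,0,0,0,0,0],[-1,0,0,0,0,0,0],[-1,0,0,0,0,0,0],[-1,0,0,0,0,0,0]],
])

```text
time: 25.15
eef_pos: [507.7, 224.2, 113.5]
tool_rot: [[-0.001, 0.08, -0.997], [-0.001, -0.997, -0.08], [-1.0, 0.001, 0.001]]
wrist_force: [-1.6, -0.1, 2.6]
finger_gap: 0.218
```

```bash
python3 st.py; python3 - <<'E'
from h import *
im,T=cam('wrist')
for t in ['stud','clip','clip_tab']: lm('wrist',t,im,T,1)
cv2.imwrite('pics/w8.png',im['frame'])
a=cv2.imread('pics/w7.png')
E
```

```text
P [507.67 224.16 113.5 ] sd [0.01 0.   0.01] F [-1.86 -0.13  1.99] sd [0.29 0.04 0.62] M [ 0.01 -0.01 -0.01] t 25.2 gap 0.22135474073545108
[[-0.    0.08 -1.  ]
 [-0.   -1.   -0.08]
 [-1.    0.    0.  ]]
stud in tool [ 10.66   0.31 -54.89] F tool [-1.99 -0.01  1.87]
wrist stud 0.87 [561.98 229.29 107.24] px [319.49 136.21]
wrist clip 0.59 [561.28 230.13 117.88] px [317.18 141.03]
wrist clip_tab 0.61 [554.64 224.89 132.89] px [329.26 165.38]
```

Call:
move_arm([
  [[-1,0,0,-0.08,0,0,0],[-1,0,0,-0.08,0,0,0],[-1,0,0,0,0,0,0],[-1,0,0,0,0,0,0],[-1,0,0,0,0,0,0],[-1,0,0,0,0,0,0],[-1,0,0,0,0,0,0],[-1,0,0,0,0,0,0]],
])

```text
time: 26.45
eef_pos: [509.4, 224.3, 113.5]
tool_rot: [[-0.001, 0.08, -0.997], [-0.001, -0.997, -0.08], [-1.0, 0.001, 0.001]]
wrist_force: [-1.3, 0.3, 2.3]
finger_gap: 0.223
```

```bash
python3 st.py;  python3 look.py w9
```

```text
P [509.35 224.33 113.5 ] sd [0.01 0.   0.  ] F [-1.01  0.27  2.82] sd [0.27 0.03 0.52] M [ 0.02 -0.02 -0.01] t 26.5 gap 0.22114527070461795
[[-0.    0.08 -1.  ]
 [-0.   -1.   -0.08]
 [-1.    0.    0.  ]]
stud in tool [ 10.66   0.35 -53.2 ] F tool [-2.82 -0.35  0.99]
wrist stud 0.83 [561.8  224.09 106.97] px [331.17 141.27]
wrist clip 0.78 [559.3  229.1  116.91] px [319.39 149.65]
wrist clip_tab 0.76 [553.35 224.72 130.95] px [329.35 171.95]
```

View pics/w9.png

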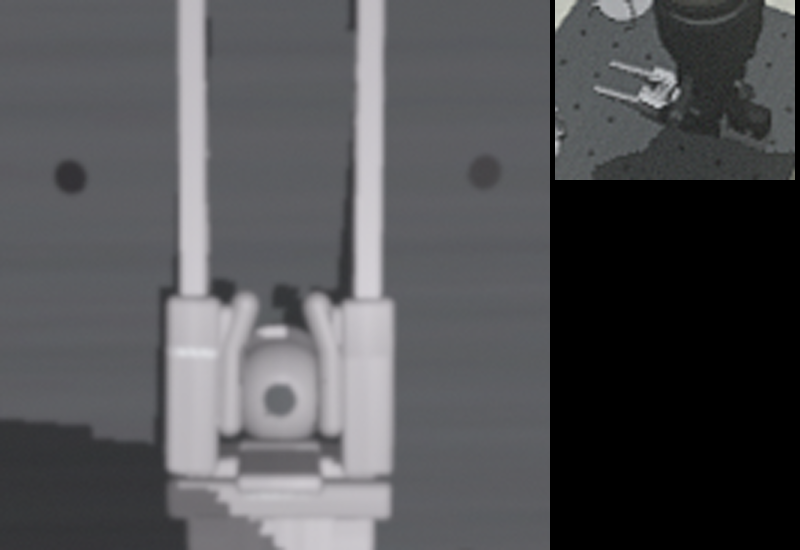

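Picture 10: the arms are parallel, no longer splayed, and the clip rides on the head with its bow on the thick root of the fork. I'll push a last millimetre towards the collar to be sure it is off.

Call:
move_arm([
  [[-1,0,0,-0.08,0,0,0],[-1,0,0,0,0,0,0],[-1,0,0,-0.05,0,0,0],[-1,0,0,0,0,0,0],[-1,0,0,0,0,0,0],[-1,0,0,0,0,0,0],[-1,0,0,0,0,0,0],[-1,0,0,0,0,0,0]],
])

```text
time: 27.85
eef_pos: [510.0, 224.4, 113.5]
tool_rot: [[-0.002, 0.08, -0.997], [-0.002, -0.997, -0.08], [-1.0, 0.002, 0.002]]
wrist_force: [-2.3, -0.3, 2.4]
finger_gap: 0.221
```

```bash
python3 st.py; python3 - <<'E'
from h import *
for n in ['wrist','side','top']:
    im,T=cam(n)
    if n=='wrist': cv2.imwrite('pics/w10.png',im['frame'])
    for t in ['stud','clip','clip_tab']: lm(n,t,im,T,1)
E
```

```text
P [510.02 224.41 113.51] sd [0.   0.01 0.01] F [-2.34 -0.61  2.65] sd [0.   0.33 0.21] M [ 0.01  0.09 -0.02] t 27.9 gap 0.22082368893819174
[[-0.    0.08 -1.  ]
 [-0.   -1.   -0.08]
 [-1.    0.    0.  ]]
stud in tool [ 10.6    0.38 -52.54] F tool [-2.65  0.42  2.39]
wrist stud 0.7 [562.18 225.45 107.4 ] px [328.27 141.8 ]
wrist clip 0.64 [559.86 230.29 117.51] px [316.75 149.94]
wrist clip_tab 0.59 [554.18 228.13 135.71] px [320.76 173.82]
side stud 0.59 [561.52 221.6  107.36] px [277.06 280.8 ]
side clip 0.46 [567.94 228.82 123.81] px [272.51 278.42]
side clip_tab 0.7 [643.86 416.85  16.99] px [206.92 350.17]
top stud 0.98 [568.33 230.49 101.6 ] px [238.28 204.91]
top clip 0.6 [647.52 413.3    0.58] px [193.71 188.79]
top clip_tab 0.53 [641.02 415.98  11.06] px [192.09 190.03]
```

Force rises and travel stalls about at the collar, so the fork is past the release point and the clip is off. I'll release the fork and go above the clip.

Call:
move_arm([
  [[0.15,0,0,0.02,0,0,0],[0.15,0,0,0,0,0,0],[0.15,0,0,0,0,0,0],[0.15,0,0,0,0,0,0],[0.15,-1.5,0,0,0,0,0],[0.15,-2,0,0,0,0,0],[0.15,-1.5,0,0,0,0,0],[0.15,0,0,-1,0,0,0]],
], newtons=25)

```text
time: 29.55
eef_pos: [520.9, 225.1, 166.5]
tool_rot: [[-0.0, 0.08, -0.997], [-0.002, -0.997, -0.08], [-1.0, 0.002, 0.0]]
wrist_force: [0.4, 0.2, 0.1]
finger_gap: 0.572
```

```bash
python3 st.py; python3 - <<'E'
from h import *
im,T=cam('wrist')
cv2.imwrite('pics/w11.png',im['frame'])
for t in ['stud','clip','clip_tab','fork_slot','fork']: lm('wrist',t,im,T,1)
E
```

```text
P [521.76 224.74 166.02] sd [0.85 0.33 0.45] F [ 1.13  0.22 -0.17] sd [0.75 0.   0.23] M [ 0.03 -0.07  0.04] t 29.6 gap 0.5744910043473462
[[ 0.    0.08 -1.  ]
 [-0.   -1.   -0.08]
 [-1.    0.    0.  ]]
stud in tool [ 63.22  -0.35 -40.79] F tool [ 0.17 -0.13 -1.15]
wrist stud 0.62 [563.72 227.02 104.73] px [321.3  145.03]
wrist clip 0.87 [646.72 406.9    4.23] px [106.48   5.77]
wrist clip_tab 0.91 [645.26 420.54  14.89] px [80.51  3.03]
wrist fork_slot 0.63 [551.38 228.96 103.64] px [316.61 164.36]
wrist fork 0.97 [507.77 223.14 104.65] px [320.53 230.62]
```

```bash
python3 - <<'E'
import cv2
a=cv2.imread('pics/w11.png')[90:310,210:430];cv2.imwrite('pics/w11c.png',cv2.resize(a,None,fx=2.7,fy=2.7,interpolation=cv2.INTER_CUBIC))
E
```

```text
(no output)
```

View pics/w11c.png

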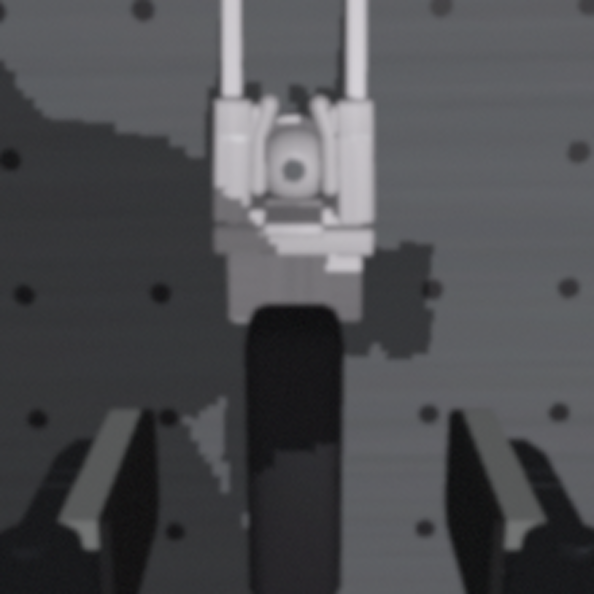

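Picture 11: the fork stayed put and the clip lies on the tines and head, arms closed, centred at px (318.7, 153), about 1.5 mm left of tool centre. I'll move over it.

Call:
move_arm([
  [[0.1,0,-0.1,-1.0,0,0,0],[0.1,0,-0.05,-1.0,0,0,0],[0.1,0,0,-1.0,0,0,0],[0.1,0,0,-0.9,0,0,0],[0.1,0.5,0,0,0,0,0],[0.1,1,0,0,0,0,0],[0.1,1,0,0,0,0,0],[0.1,0,0,0,0,0,0]],
])

```text
time: 30.95
eef_pos: [559.9, 228.2, 134.8]
tool_rot: [[-0.008, 0.079, -0.997], [-0.005, -0.997, -0.079], [-1.0, 0.004, 0.009]]
wrist_force: [-0.5, -0.4, -0.2]
finger_gap: 0.55
```

```bash
python3 st.py; python3 - <<'E'
from h import *
im,T=cam('wrist')
cv2.imwrite('pics/w12.png',im['frame'])
for t in ['stud','clip','clip_tab','fork_slot','fork']: lm('wrist',t,im,T,1)
for m in arm.masks_of('wrist','clip')[:2]:
    ys,xs=np.nonzero(m['region']);print(m['score'],xs.min(),xs.max(),ys.min(),ys.max())
E
```

```text
P [560.12 228.36 135.14] sd [0.17 0.12 0.3 ] F [-0.09 -0.06 -0.08] sd [0.36 0.38 0.17] M [-0.01  0.    0.02] t 31.0 gap 0.5517659976698863
[[-0.01  0.08 -1.  ]
 [-0.   -1.   -0.08]
 [-1.    0.    0.01]]
stud in tool [32.32  0.22 -2.52] F tool [0.08 0.05 0.1 ]
wrist stud 0.68 [563.52 225.39 104.39] px [327.37 223.6 ]
wrist clip 0.77 [562.61 228.86 119.55] px [321.1 235.9]
wrist clip_tab 0.59 [553.39 227.15 131.66] px [323.13 263.58]
0.67 290 354 211 270
```

Call:
move_arm([
  [[0.1,0.5,0,-0.1,0,0.004,0],[0.1,0.5,0,0,0,0.004,0],[0.1,0.5,0,0,0,0,0],[0.1,0.5,0,0,0,0,0],[0.1,0.15,0,0,0,0,0],[0.1,0,0,0,0,0,0],[0.1,0,0,0,0,0,0],[0.1,0,0,0,0,0,0]],
])

```text
time: 32.4
eef_pos: [562.4, 228.8, 113.5]
tool_rot: [[0.004, 0.079, -0.997], [-0.003, -0.997, -0.079], [-1.0, 0.003, -0.003]]
wrist_force: [0.0, 0.5, 0.6]
finger_gap: 0.551
```

```bash
python3 st.py
```

```text
P [562.37 228.84 113.54] sd [0.   0.01 0.01] F [-0.24  0.08  0.5 ] sd [0.25 0.45 0.14] M [-0.  0. -0.] t 32.45 gap 0.547372002027434
[[ 0.    0.08 -1.  ]
 [-0.   -1.   -0.08]
 [-1.    0.   -0.  ]]
stud in tool [10.75  0.61  0.05] F tool [-0.5  -0.1   0.23]
```

Right over the clip. Close gently.

Call:
move_arm([
  [[-0.1,0.08,0.03,0,0,0,0],[-0.2,0,0,0,0,0,0],[-0.3,0,0,0,0,0,0],[-0.5,0,0,0,0,0,0],[-0.5,0,0,0,0,0,0],[-0.5,0,0,0,0,0,0],[-0.5,0,0,0,0,0,0],[-0.5,0,0,0,0,0,0]],
], newtons=25)

```text
time: 33.5
eef_pos: [562.5, 228.6, 113.2]
tool_rot: [[0.004, 0.079, -0.997], [-0.002, -0.997, -0.079], [-1.0, 0.003, -0.004]]
wrist_force: [-0.9, -0.1, 1.1]
finger_gap: 0.372
```

```bash
python3 st.py
```

```text
P [562.57 228.63 113.24] sd [0.02 0.01 0.01] F [-0.37 -0.4   1.01] sd [0.57 0.32 0.07] M [-0.03  0.05  0.01] t 33.55 gap 0.3677712539355451
[[ 0.    0.08 -1.  ]
 [-0.   -1.   -0.08]
 [-1.    0.   -0.  ]]
stud in tool [10.44  0.39  0.24] F tool [-1.01  0.38  0.4 ]
```

Gripped at about 32 mm, as expected for the closed-up clip. I'll lift gently straight up.

Call:
move_arm([
  [[-0.6,-0.15,0,0,0,0,0],[-0.6,-0.3,0,0,0,0,0],[-0.6,-0.4,0,0,0,0,0],[-0.6,-1,0,0,0,0,0],[-0.6,-2,0,0,0,0,0],[-0.6,-2,0,0,0,0,0],[-0.6,-2,0,0,0,0,0],[-0.6,0,0,0,0,0,0]],
])

```text
time: 34.6
eef_pos: [562.6, 229.2, 196.8]
tool_rot: [[0.006, 0.079, -0.997], [-0.001, -0.997, -0.079], [-1.0, 0.002, -0.006]]
wrist_force: [0.4, 0.0, -1.1]
finger_gap: 0.371
```

```bash
python3 st.py; python3 - <<'E'
from h import *
im,T=cam('wrist')
cv2.imwrite('pics/w13.png',im['frame'])
for t in ['clip','clip_tab','stud','fork','fork_slot','tray']: lm('wrist',t,im,T,2)
im,T=cam('side')
for t in ['clip','fork','tray']: lm('side',t,im,T,2)
plan([464,-332,190],down(-.0),14,-.6)
E
```

```text
P [562.23 228.98 196.16] sd [0.35 0.24 0.66] F [ 0.36  0.06 -0.78] sd [0.03 0.04 0.29] M [0.02 0.05 0.01] t 34.65 gap 0.36623649665846747
[[ 0.    0.08 -1.  ]
 [-0.   -1.   -0.08]
 [-1.    0.   -0.  ]]
stud in tool [93.36  0.57  0.34] F tool [ 0.78 -0.03 -0.36]
wrist clip 0.91 [646.49 408.85   3.97] px [133.67  62.71]
wrist clip 0.87 [560.42 227.67 198.48] px [322.38 260.1 ]
wrist clip_tab 0.8 [553.96 226.08 210.29] px [324.99 286.74]
wrist clip_tab 0.78 [643.51 418.38  15.99] px [116.04  64.24]
wrist fork 0.74 [508.4  227.21 107.28] px [316.85 264.26]
wrist fork_slot 0.7 [554.01 228.92 106.78] px [319.23 207.66]
wrist fork_slot 0.33 [563.62 228.12   4.14] px [321.1  165.36]
side clip 0.62 [567.16 223.64 200.13] px [270.44 258.85]
side clip 0.46 [644.16 407.06   0.49] px [211.1  349.19]
side fork 0.76 [508.99 224.46 102.29] px [294.97 291.77]
side tray 0.92 [ 464.58 -334.52    2.27] px [390.9  184.37]
at [561.29 228.27 194.07] d_world [ -97.29 -560.27   -4.07] tool cm [ 0.6  55.08 14.12] rotvec [ 0.08 -0.   -0.  ] F [-1.12  0.51 -0.79] gap 0.3641200610887879 t 35.25
[-0.6, 0.04, 3.93, 1.01, 0.006, -0.0, -0.0]
[-0.6, 0.04, 3.94, 0.99, 0.006, -0.0, -0.0]
[-0.6, 0.04, 3.95, 0.96, 0.006, -0.0, -0.0]
[-0.6, 0.04, 3.95, 0.94, 0.006, -0.0, -0.0]
[-0.6, 0.04, 3.96, 0.92, 0.006, -0.0, -0.0]
[-0.6, 0.04, 3.96, 0.9, 0.006, -0.0, -0.0]
[-0.6, 0.04, 3.97, 0.87, 0.006, -0.0, -0.0]
[-0.6, 0.04, 3.97, 0.85, 0.006, -0.0, -0.0]
[-0.6, 0.03, 3.98, 0.83, 0.006, -0.0, -0.0]
[-0.6, 0.03, 3.98, 0.81, 0.006, -0.0, -0.0]
[-0.6, 0.03, 3.99, 0.79, 0.006, -0.0, -0.0]
[-0.6, 0.03, 3.99, 0.76, 0.006, -0.0, -0.0]
[-0.6, 0.03, 3.99, 0.74, 0.006, -0.0, -0.0]
[-0.6, 0.03, 4.0, 0.72, 0.006, -0.0, -0.0]
```

The clip is held and the fork stayed. Off to the tray.

Call:
move_arm([
  [[-0.6,0,4.0,1.0,0.006,0,0],[-0.6,0,4.5,1.1,0.006,0,0],[-0.6,0,4.5,1.1,0.006,0,0],[-0.6,0,4.5,1.1,0.006,0,0],[-0.6,0,4.5,1.1,0.006,0,0],[-0.6,0,4.5,1.1,0.006,0,0],[-0.6,0,4.5,1.1,0.006,0,0],[-0.6,0.5,4.5,1.1,0.006,0,0]],
])

```text
time: 36.25
eef_pos: [495.7, -135.7, 190.3]
tool_rot: [[0.007, 0.041, -0.999], [-0.0, -0.999, -0.041], [-1.0, 0.0, -0.007]]
wrist_force: [0.4, -0.3, -0.5]
finger_gap: 0.372
```

Call:
move_arm([
  [[-0.6,1,4.5,0.8,0.006,0,0],[-0.6,1.5,4.5,0.8,0.006,0,0],[-0.6,1.5,4.5,0.8,0.006,0,0],[-0.6,1.5,3.5,0.8,0.006,0,0],[-0.6,1.5,2,0.5,0.006,0,0],[-0.6,1,0,0,0,0,0],[-0.6,0,0,0,0,0,0],[-0.6,0,0,0,0,0,0]],
])

```text
time: 37.25
eef_pos: [464.7, -333.4, 108.9]
tool_rot: [[0.011, 0.008, -1.0], [-0.001, -1.0, -0.008], [-1.0, 0.001, -0.011]]
wrist_force: [0.8, 0.7, -0.2]
finger_gap: 0.367
```

```bash
python3 - <<'E'
from h import *
im,T=cam('wrist')
cv2.imwrite('pics/w14.png',im['frame'])
for t in ['clip','tray']: lm('wrist',t,im,T,2)
im,T=cam('side')
for t in ['tray','clip']: lm('side',t,im,T,2)
plan([464,-332,30],down(-.0),5,-.6)
E
```

```text
wrist clip 0.83 [ 463.93 -330.7   115.52] px [315.13 262.23]
wrist tray 0.68 [ 464.71 -332.47    3.21] px [320.   192.35]
side tray 0.91 [ 462.8  -335.03    3.4 ] px [391.47 184.21]
side clip 0.54 [644.71 406.23   0.46] px [211.14 348.79]
side clip 0.36 [ 469.81 -335.27  116.39] px [393.89 158.52]
at [ 463.99 -334.94  108.92] d_world [  0.01   2.94 -78.92] tool cm [ 7.89 -0.31  0.08] rotvec [ 0.01 -0.01 -0.  ] F [-0.19 -0.22 -0.38] gap 0.36928649076917136 t 37.55
[-0.6, 1.58, -0.06, 0.02, 0.001, -0.002, -0.0]
[-0.6, 1.58, -0.06, 0.01, 0.001, -0.002, -0.0]
[-0.6, 1.58, -0.06, 0.01, 0.001, -0.002, -0.0]
[-0.6, 1.58, -0.06, 0.01, 0.001, -0.002, -0.0]
[-0.6, 1.58, -0.06, 0.0, 0.001, -0.002, -0.0]
```

Call:
move_arm([
  [[-0.6,2,0,0,0,-0.005,0],[-0.6,2,0,0,0,-0.005,0],[-0.6,2,0,0,0,0,0],[-0.6,1.5,0,0,0,0,0],[-0.6,1,0,0,0,0,0],[-0.6,0.6,0,0,0,0,0],[-0.6,0.2,0,0,0,0,0],[-0.6,0,0,0,0,0,0]],
])

```text
time: 38.55
eef_pos: [463.8, -334.8, 9.0]
tool_rot: [[-0.001, 0.006, -1.0], [-0.001, -1.0, -0.006], [-1.0, 0.001, 0.001]]
wrist_force: [0.3, -0.1, 0.1]
finger_gap: 0.366
```

Call:
move_arm([
  [[-0.6,0.15,0,0,0,0,0],[-0.6,0.1,0,0,0,0,0],[-0.6,0,0,0,0,0,0],[-0.15,0,0,0,0,0,0],[-0.1,0,0,0,0,0,0],[0.0,0,0,0,0,0,0],[0.1,0,0,0,0,0,0],[0.1,0,0,0,0,0,0]],
])

```text
time: 39.55
eef_pos: [465.1, -335.7, 8.2]
tool_rot: [[0.002, 0.006, -1.0], [-0.003, -1.0, -0.006], [-1.0, 0.003, -0.002]]
wrist_force: [-0.1, -0.9, 0.3]
finger_gap: 0.552
```

Call:
move_arm([
  [[0.1,-0.5,0,0,0,0,0],[0.1,-1,0,0,0,0,0],[0.1,-3,0,0,0,0,0],[0.1,-4,0,0,0,0,0],[0.1,-5,0,0,0,0,0],[0.1,-5,-0.5,0,0,0,0],[0.1,0,0,0,0,0,0],[0.1,0,0,0,0,0,0]],
])

```text
time: 40.55
eef_pos: [464.9, -329.9, 203.2]
tool_rot: [[0.005, 0.006, -1.0], [-0.005, -1.0, -0.006], [-1.0, 0.005, -0.005]]
wrist_force: [-0.4, 0.7, -0.6]
finger_gap: 0.548
```

```bash
python3 - <<'E'
from h import *
im,T=cam('wrist')
cv2.imwrite('pics/w15.png',im['frame'])
for t in ['clip','clip_tab','tray']: lm('wrist',t,im,T,2)
im,T=cam('side');cv2.imwrite('pics/s15.png',im['frame'])
for t in ['tray','fork','fork_slot','fork_grip']: lm('side',t,im,T,1)
plan([509,224.3,190],down(.079),14,.1)
E
```

```text
wrist clip 0.67 [ 461.64 -335.18    2.88] px [325.42 169.16]
wrist tray 0.55 [ 462.63 -332.48    1.  ] px [322.82 167.84]
side tray 0.66 [ 468.72 -137.37    2.48] px [367.15 222.39]
side fork 0.76 [511.12 220.41 106.05] px [294.98 289.28]
side fork_slot 0.62 [550.58 227.52 101.11] px [279.75 285.86]
side fork_grip 0.79 [504.81 223.72 131.37] px [295.88 285.99]
at [ 465.02 -329.76  202.32] d_world [ 43.98 554.06 -12.32] tool cm [  1.01 -55.38  -4.74] rotvec [-0.07 -0.   -0.  ] F [0.56 0.26 0.16] gap 0.5502684400276147 t 41.0
[0.1, 0.07, -3.96, -0.34, -0.005, -0.0, -0.0]
[0.1, 0.07, -3.95, -0.36, -0.005, -0.0, -0.0]
[0.1, 0.07, -3.95, -0.38, -0.005, -0.0, -0.0]
[0.1, 0.08, -3.95, -0.4, -0.005, -0.0, -0.0]
[0.1, 0.08, -3.95, -0.42, -0.005, -0.0, -0.0]
[0.1, 0.08, -3.95, -0.44, -0.005, -0.0, -0.0]
[0.1, 0.08, -3.94, -0.46, -0.005, -0.0, -0.0]
[0.1, 0.08, -3.94, -0.48, -0.005, -0.0, -0.0]
[0.1, 0.08, -3.94, -0.5, -0.005, -0.0, -0.0]
[0.1, 0.08, -3.94, -0.52, -0.005, -0.0, -0.0]
[0.1, 0.08, -3.93, -0.54, -0.005, -0.0, -0.0]
[0.1, 0.08, -3.93, -0.56, -0.005, -0.0, -0.0]
[0.1, 0.09, -3.93, -0.58, -0.005, -0.0, -0.0]
[0.1, 0.09, -3.92, -0.61, -0.005, -0.0, -0.0]
```

The clip is in the tray. Now back to the fork.

Call:
move_arm([
  [[0,0,-4.0,-0.4,-0.005,0,0],[0,0,-4.5,-0.4,-0.005,0,0],[0,0,-4.5,-0.4,-0.005,0,0],[0,0,-4.5,-0.4,-0.005,0,0],[0,0,-4.5,-0.5,-0.005,0,0],[0,0,-4.5,-0.5,-0.005,0,0],[0,0,-4.5,-0.5,-0.005,0,0],[0,0,-4.5,-0.5,-0.005,0,0]],
])

```text
time: 42.0
eef_pos: [493.9, 30.3, 198.7]
tool_rot: [[0.003, 0.035, -0.999], [-0.006, -0.999, -0.035], [-1.0, 0.007, -0.003]]
wrist_force: [-0.3, 0.1, 0.7]
finger_gap: 0.501
```

Call:
move_arm([
  [[0,0,-4.5,-0.5,-0.005,0,0],[0,0,-4.5,-0.5,-0.005,0,0],[0,0,-4.5,-0.5,-0.005,0,0],[0,0,-4.0,-0.5,-0.005,0,0],[0,0,-2.0,-0.2,-0.005,0,0],[0,0,0,0,0,0,0],[0,0,0,0,0,0,0],[0,0,0,0,0,0,0]],
])

```text
time: 43.0
eef_pos: [506.4, 234.2, 196.3]
tool_rot: [[0.002, 0.065, -0.998], [-0.006, -0.998, -0.065], [-1.0, 0.006, -0.002]]
wrist_force: [0.3, -1.1, 0.2]
finger_gap: 0.502
```

```bash
python3 - <<'E'
from h import *
im,T=cam('wrist')
for t in ['fork','fork_slot','fork_grip']: lm('wrist',t,im,T,1)
plan([509,224.3,115],down(.079),5,0)
E
```

```text
wrist fork 0.8 [510.83 224.92 105.6 ] px [333.68 191.85]
wrist fork_slot 0.77 [551.78 232.4  105.51] px [327.37 134.48]
wrist fork_grip 0.66 [509.2  222.57 134.66] px [338.95 207.24]
at [506.4  234.75 196.45] d_world [  2.6  -10.45 -81.45] tool cm [ 8.15  1.01 -0.18] rotvec [-0.01 -0.   -0.01] F [ 0.08 -0.36  0.1 ] gap 0.49610119428549704 t 43.2
[0, 1.63, 0.2, -0.04, -0.003, -0.0, -0.001]
[0, 1.63, 0.2, -0.04, -0.003, -0.0, -0.001]
[0, 1.63, 0.21, -0.04, -0.003, -0.0, -0.001]
[0, 1.63, 0.21, -0.04, -0.003, -0.0, -0.001]
[0, 1.63, 0.21, -0.04, -0.003, -0.0, -0.001]
```

Call:
move_arm([
  [[0,0.5,0.4,-0.1,-0.005,0,-0.003],[0,1,0.4,-0.1,-0.004,0,-0.003],[0,1.2,0.2,0,-0.004,0,0],[0,1.3,0,0,0,0,0],[0,1.3,0,0,0,0,0],[0,1.3,0,0,0,0,0],[0,1.0,0,0,0,0,0],[0,0,0,0,0,0,0]],
])

```text
time: 44.2
eef_pos: [508.4, 222.8, 113.4]
tool_rot: [[-0.001, 0.078, -0.997], [-0.001, -0.997, -0.078], [-1.0, 0.001, 0.001]]
wrist_force: [0.3, 0.6, 1.3]
finger_gap: 0.502
```

```bash
python3 - <<'E'
from h import *
plan([509,224.3,113.8],down(.079),1,0)
E
```

```text
at [508.37 222.81 113.42] d_world [0.63 1.49 0.38] tool cm [-0.04 -0.14 -0.07] rotvec [-0.  0. -0.] F [0.26 0.55 1.27] gap 0.5021424766617224 t 44.2
[0, -0.04, -0.14, -0.07, -0.001, 0.001, -0.001]
```

Call:
move_arm([
  [[0,-0.04,-0.14,0,0,0,0],[-0.3,0,0,0,0,0,0],[-1,0,0,0,0,0,0],[-1,0,0,0,0,0,0],[-1,0,0,0,0,0,0],[-1,0,0,0,0,0,0],[-1,-0.5,0,0,0,0,0],[-1,-1,0,0,0,0,0]],
], newtons=60)

```text
time: 45.2
eef_pos: [508.0, 224.3, 129.7]
tool_rot: [[-0.002, 0.078, -0.997], [-0.001, -0.997, -0.078], [-1.0, 0.001, 0.002]]
wrist_force: [0.5, 0.8, -1.6]
finger_gap: 0.224
```

Call:
move_arm([
  [[-1,-3,0,0,0,0,0],[-1,-3,0,0.5,0,0,0],[-1,-2,1,0.6,0.01,0,0],[-1,0,3,0.6,0.01,0,0],[-1,0,4.5,0.6,0.01,0,0],[-1,0,4.5,0.6,0.01,0,0],[-1,0,4.5,0.6,0.01,0,0],[-1,0,4.5,0.5,0.01,0,0]],
])

```text
time: 46.2
eef_pos: [479.9, 3.6, 218.8]
tool_rot: [[0.008, 0.03, -1.0], [0.004, -1.0, -0.03], [-1.0, -0.004, -0.008]]
wrist_force: [-0.7, -0.4, -1.8]
finger_gap: 0.22
```

```bash
python3 - <<'E'
from h import *
im,T=cam('side')
for t in ['fork','fork_tips','fork_slot','fork_grip']: lm('side',t,im,T,1)
plan([478,-47,60],down(-.0),6,-1)
E
```

```text
side fork_tips 0.84 [591.54  -0.86 207.67] px [309.81 190.82]
side fork_slot 0.6 [521.55   7.89 204.81] px [331.87 202.72]
side fork_grip 0.94 [474.64  -0.07 230.71] px [350.2  199.95]
at [480.15   5.59 218.52] d_world [  -2.15  -52.59 -158.52] tool cm [15.82  5.34  0.49] rotvec [ 0.03 -0.01  0.01] F [-0.03  0.64 -1.92] gap 0.22327038807937777 t 46.45
[-1, 2.64, 0.89, 0.08, 0.005, -0.001, 0.001]
[-1, 2.64, 0.89, 0.07, 0.005, -0.001, 0.001]
[-1, 2.64, 0.89, 0.07, 0.005, -0.001, 0.001]
[-1, 2.64, 0.88, 0.06, 0.005, -0.001, 0.001]
[-1, 2.64, 0.88, 0.05, 0.005, -0.001, 0.001]
[-1, 2.64, 0.88, 0.04, 0.005, -0.001, 0.001]
```

Call:
move_arm([
  [[-1,2,1.5,0,0.005,-0.004,0.002],[-1,2.6,1.5,0,0.005,-0.004,0.002],[-1,2.6,1.2,0,0.005,0,0],[-1,2.6,0.5,0,0,0,0],[-1,2.6,0,0,0,0,0],[-1,2.2,0,0,0,0,0],[-1,0,0,0,0,0,0],[-1,0,0,0,0,0,0]],
])

```text
time: 47.45
eef_pos: [487.4, -24.4, 72.9]
tool_rot: [[0.009, 0.043, -0.999], [0.01, -0.999, -0.043], [-1.0, -0.009, -0.009]]
wrist_force: [0.2, -0.1, -1.8]
finger_gap: 0.221
```

```bash
python3 - <<'E'
from h import *
plan([478,-47,12],down(-.0),1,-1)
E
```

```text
at [487.37 -24.36  72.91] d_world [ -9.37 -22.64 -60.91] tool cm [6.06 2.28 1.09] rotvec [ 0.04 -0.01  0.01] F [ 0.23 -0.09 -1.76] gap 0.22129907127149076 t 47.45
[-1, 6.06, 2.28, 1.09, 0.043, -0.009, 0.009]
```

Call:
move_arm([
  [[-1,1.5,0.5,0,0,-0.005,0.005],[-1,1.5,0.5,0,0,-0.004,0.004],[-1,1.3,0.3,0,0,0,0],[-1,0.8,0,0,0,0,0],[-1,0.4,0,0,0,0,0],[-1,0,0,0,0,0,0],[-1,0,0,0,0,0,0],[-1,0,0,0,0,0,0]],
])

```text
time: 48.45
eef_pos: [490.5, -37.9, 16.2]
tool_rot: [[0.004, 0.043, -0.999], [-0.001, -0.999, -0.043], [-1.0, 0.001, -0.004]]
wrist_force: [-0.3, 0.0, -1.7]
finger_gap: 0.221
```

```bash
python3 - <<'E'
from h import *
o=arm.get_obs()
plan([478,-47,11],down(-.0),1,-1);print(o['tool_rot'])
E
```

```text
at [490.47 -37.86  16.16] d_world [-12.47  -9.14  -5.16] tool cm [0.51 0.86 1.29] rotvec [ 0.04 -0.   -0.  ] F [-0.33  0.03 -1.73] gap 0.22106416299060241 t 48.45
[-1, 0.51, 0.86, 1.29, 0.043, -0.004, -0.001]
[[ 0.    0.04 -1.  ]
 [-0.   -1.   -0.04]
 [-1.    0.   -0.  ]]
```

Call:
move_arm([
  [[-1,0.2,0,0,0,-0.004,0],[-1,0.1,0,0,0,0,0],[-1,0,0,0,0,0,0],[-1,0.08,0,0,0,0,0],[-1,0,0,0,0,0,0],[-1,0.07,0,0,0,0,0],[-1,0,0,0,0,0,0],[-1,0,0,0,0,0,0]],
])

```text
time: 49.45
eef_pos: [491.3, -37.8, 12.4]
tool_rot: [[0.002, 0.043, -0.999], [-0.001, -0.999, -0.043], [-1.0, 0.001, -0.002]]
wrist_force: [-0.1, 0.1, -1.5]
finger_gap: 0.221
```

Call:
move_arm([
  [[-1,0.05,0,0,0,0,0],[-1,0,0,0,0,0,0],[-1,0.05,0,0,0,0,0],[-1,0,0,0,0,0,0],[-1,0.05,0,0,0,0,0],[-1,0,0,0,0,0,0],[-1,0,0,0,0,0,0],[-1,0,0,0,0,0,0]],
])

```text
time: 50.45
eef_pos: [491.4, -37.8, 12.4]
tool_rot: [[0.002, 0.043, -0.999], [-0.002, -0.999, -0.043], [-1.0, 0.002, -0.002]]
wrist_force: [-0.4, -0.4, 3.1]
finger_gap: 0.222
```

The fork is down on the bench. Release and rise.

Call:
move_arm([
  [[-0.3,0,0,0,0,0,0],[0,0,0,0,0,0,0],[0.1,0,0,0,0,0,0],[0.1,0,0,0,0,0,0],[0.1,-1,0,0,0,0,0],[0.1,-3,0,0,0,0,0],[0.1,-5,0,0,0,0,0],[0.1,-5,0,0,0,0,0]],
], newtons=25)

```text
time: 51.45
eef_pos: [488.5, -37.4, 153.5]
tool_rot: [[-0.005, 0.044, -0.999], [-0.0, -0.999, -0.044], [-1.0, -0.0, 0.005]]
wrist_force: [0.7, -0.5, 0.1]
finger_gap: 0.551
```

```bash
python3 - <<'E'
from h import *
im,T=cam('wrist');a=im['frame']
for t in ['fork','fork_tips','fork_slot','fork_grip']: lm('wrist',t,im,T,1)
im,T=cam('side');b=im['frame']
for t in ['fork','fork_tips','clip','tray','medium_bottle','screwdriver','flask']: lm('side',t,im,T,2)
c=np.zeros((560,790,3),'uint8')
c[:225,:360]=cv2.resize(a,(360,225));c[:225,365:790]=cv2.resize(b[150:240,340:510],(425,225),interpolation=cv2.INTER_CUBIC)
c[230:,:560]=cv2.resize(b[180:345,160:440],(560,330),interpolation=cv2.INTER_CUBIC)
cv2.imwrite('pics/fin.png',c);print(arm.get_obs()['eef_pos'],arm.get_obs()['time'])
E
```

```text
wrist fork 0.86 [491.81 -38.49   0.68] px [322.74 171.83]
wrist fork_slot 0.8 [534.4  -34.12   1.78] px [319.91 123.79]
wrist fork_grip 0.93 [492.13 -38.51  30.1 ] px [322.89 179.85]
side fork 0.88 [492.04 -40.26   3.91] px [347.22 241.17]
side fork_tips 0.67 [602.22 -37.97   1.24] px [314.95 228.98]
side fork_tips 0.42 [724.35 -76.34   6.96] px [288.01 206.28]
side clip 0.6 [642.76 408.4    0.26] px [211.21 349.99]
side clip 0.38 [ 468.7  -336.06    1.7 ] px [389.92 183.83]
side tray 0.95 [ 463.2  -332.37    2.34] px [391.05 184.86]
side medium_bottle 0.82 [726.5  -76.05   3.84] px [287.48 206.75]
side medium_bottle 0.45 [561.81 226.38 106.16] px [275.94 282.52]
side screwdriver 0.48 [ 466.15 -141.27    3.3 ] px [368.42 221.68]
side flask 0.74 [632.76 311.06 104.63] px [231.29 298.31]
[488.42 -37.53 150.88] 52.1
```

View pics/fin.png

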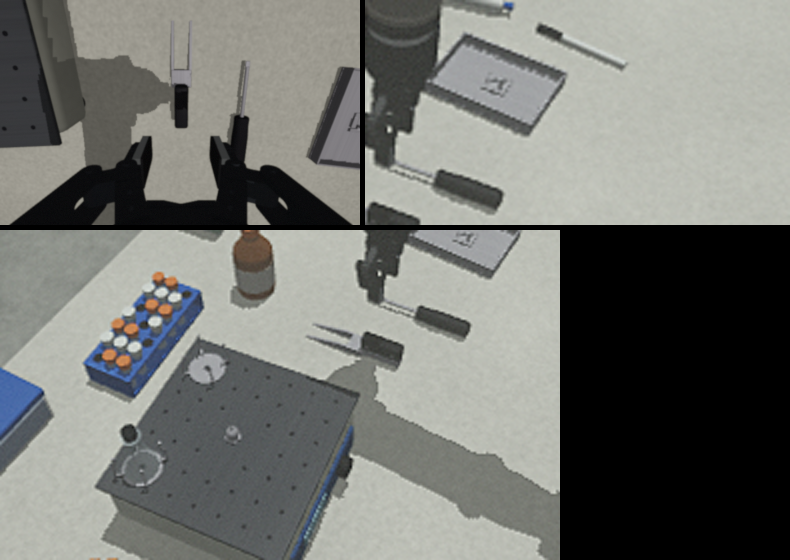

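Picture 12 (final): the stud is bare at about (232, 434) in the lower panel, the clip lies in the tray at (497, 85) in the upper right, and the fork is flat on the bench. Everything else is where it was and the gripper is clear. I'm handing the job in.

```bash
python3 -c "
from station import arm
print(arm.job_done())"
```

```text
the job is handed in; nothing more can be done
None
```

The clip is off the stud and in the steel tray, and the fork lies flat on the bench. I handed the job in at about 52 s of the 72 s allowed.

**What I did**
- I laid the fork on the platform and slid it under the clip from the tab side. The wrist force along the push read at most about 3 N each time I checked, and about 5 N down on the platform.
- I pushed until the fork had passed the release point and the push force began to rise near the collar. The clip was then lying loose on the tines and the stud's head.
- I let the fork go, gripped the loose clip across its arms with the grip set to 25 N, and put it in the tray. Then I fetched the fork and set it on the bench.

**Last checks**
- The final pictures show a bare stud, the clip in the tray, the fork flat with its underside at about 0 to 4 mm, and the gripper clear of everything.
- The tray, screwdriver, bottle and flask were all found within a few millimetres of where they started. The orange look-alike was not touched.

**What went less smoothly**
- The fork drifted about 2 mm sideways in the slot during the push. I corrected it, and no high force showed.
- I saw no distinct hop of the clip. I judged it off from its closed arms, its height of about 15 mm above the platform, and a lift with no noticeable resistance.
- The fork touched the bench with the tool about 1.7 mm higher than when I first gripped it, so it had probably shifted a little in the grip.

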